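Tip the chute of nuts into the nut hopper

ROBOT

A 7-joint arm with a two-finger parallel gripper is mounted at the origin on the work surface; the furniture and walls round the work are solid. World frame = base frame: x ahead of the robot, y to its left, z up, the work surface at z = 0. Lengths are in mm, angles in rad, forces in N, time in s.
With the tool pointing down it reaches from about 425 to 875 mm from the base axis. Payload 4.7 kg.
Tool frame: the origin (TCP) lies on the centre line of the jaws, within the pads' length; the fingertips stand 17 mm ahead of it and the grasp point (between the pads) lies 2 mm behind it; z points along the fingers, y is the direction in which the jaws open and shut (so a half turn about z gives the same grasp; the last joint's range is limited). The gripper opens to 85 mm and grips with 20 to 120 N. Pads are 22 mm wide; open, the fingers measure 114 mm over their backs; the gripper's body (76 mm by 85 mm) begins 54 mm behind the grasp point. The pads swing forward as they close: fully open they stand 13 mm farther back than shut.
Start: joints at [-1.094, 0.321, -0.07, 1.45, 0.023, 1.371, -0.057], TCP at [290.223, 581.63, 248.349] pointing down, gripper open.
Joint ranges: [-2.86, 2.86], [-0.3, 2.09], [-1.38, 1.24], [0.06, 2.45], [-1.56, 4.7], [0.09, 2.05], [-2.69, 2.69]. Speed limits (rad/s): [2.57, 2.57, 3.14, 3.14, 3.14, 3.14, 3.14].

INTERFACE

Orientations are given as a unit quaternion [w, x, y, z].
In Python, from bench import manip, vision, ticket gives the robot as it stands.
- The arm moves only by the tool apply_moves, never from a script. Its argument "series" is a list of rows, each an object of numbers: "tx", "ty", "tz": the shift along the tool's x, y, z in mm; "ax", "ay", "az": the turn, a rotation vector about the tool's x, y, z in degrees; "gripper": the gripper command: -1 is fully open, 1 is shut, values between are in proportion. A call has exactly 10 rows; each row shifts and turns the commanded pose from where the row before left it, along the tool's axes as they then stand; what a row does not reach is not made up. A row lasts 1/10 s, in which the tool goes at most 50 mm and 8.59 degrees, less where a joint would pass 70% of its speed; a pose out of reach is approached as far as the arm can. A call is refused whole if a number of a shift passes 50 or a number of a turn 8.59, either way. A call with a gripper value outside its range is refused whole. The fingers move at their own pace and stop on an object; the grip force is fixed at half the most. Time passes only in rows, so rows that do not move let the fingers close, or fill a call up. It gives the time, the measured TCP pose, the force and the opening at its end, in the units of the state.
- manip.get_obs(): the state, without advancing time (a new reading comes with each control period).
- vision.snapshot(name): name is "scene" or "top"; returns (picture, depth): 480x640x3 uint8, red, green, blue; 480x640 float32, mm along the optical axis (not along the pixel's ray), 0 where there is no reading.
- vision.get_calibration(name): a dict with "camera_matrix" (3x3 intrinsics, pixels), "xyz" and "rotation" of the camera in the world. Camera axes: x right, y down, z forward; pixel columns grow to the right and rows downward; lengths in mm; the calibration is good to about 2 mm. A picture is of the moment at which its call begins. get_calibration takes no time and is no camera call.
- ticket.close_job(): hands the job in, once; it reports no verdict.
The state is a dict: "clock": time; "joint_pos": joint angles; "dq": joint speeds; "joint_efforts": joint torques, N m; "tool_pos": TCP position; "tool_rot": TCP orientation; "contact_force": force on the tool from outside, world axes, zero at the start; "moment": the same for the moment, N m; "gripper_width": finger opening in mm.
Only numpy, scipy, OpenCV 4.12 (cv2) and the standard library are available. Lean on these libraries where they do the work, as an engineer would, in place of code of your own. Each camera call takes 0.05 s, during which the arm holds its last target.

TASK

Pick up the steel chute by its blue handle without spilling the three brass nuts in it, and, keeping it about level, rest its nose lightly on the orange sprung sill of the nut hopper's inlet for a full second. Only then tip it, keeping the nose pressed gently on the sill (never hard: a few newtons, always under 12) until all three nuts have slid down into the hopper and settled. Then lay the chute upright and level on the table again, let go, and do not disturb the two sealed cans and the sleeve of lids nearby.

Things in the scene. Friction and masses are not known exactly. Their poses are not given: they have to be found in the camera images.
- chute: Open steel chute 200 mm long, 32 mm wide outside (28 inside; 38 at the handle legs), walls 20 mm high, floor 2 mm, about 0.22 kg. Origin: centre of the underside; +x to the open nose (-x end closed), +z up. Three nuts lie in its smooth rear half: they stay put within about 0.15 rad of level, start to slide at 0.2 to 0.3 rad nose-down (friction varies); 0.5 to 0.55 rad empties it.
- chute_nose (a point): Point on the underside of the chute at the middle of its nose edge, 100 mm along +x from the chute's origin.
- chute_grip (a point): Middle of the chute's blue handle, an upright flat plate across the channel: 14 mm thick (chute x), 44 mm wide (y), 34 to 72 mm above the chute's underside (z). The point lies 10 mm behind the chute's origin, 55 mm above the underside. Pinch it across its 14 mm (fingers closing along chute x) from above, so that the flat faces keep the chute from pitching in the grip.
- nut_1: Brass hex nut, 22 mm across corners, 10 mm high, 17 g. Origin: centre of its underside.
- nut_2: Brass hex nut, like nut_1.
- nut_3: Brass hex nut, like nut_1.
- hopper: Nut hopper fixed to the table: grey box 104 x 100 x 80 mm (x, y, z), white neck on top. Origin: centre of its underside, +z up. The neck's opening (x -20 to +23 mm, 44 mm wide in y) drops straight into the box. A rigid white hood, 44 mm wide inside, closes it at the back (+x) and both sides to 44 mm above the sill; open to -x and the top. The chute enters from -x, its x along the hopper's x.
- sill_low (a point): Lowest place the top of the orange sill can have: in the hopper frame x -26, y 0, z 114 mm. The sill is a round level bar, 8 mm thick, 44 mm long along hopper y, across the -x side of the inlet. The neck is clamped at a new height each time: the bar's top really stands 0 to 25 mm above this point, which is not measured; find it by feel (or sight). Lay the nose 5 to 20 mm past the bar.
- hopper_floor (a point): Centre of the hopper's inner floor, 3 mm above its underside. Sill behaviour: the orange bar is sprung; it starts to yield at about 1 N and stiffens by about 3.5 N per mm straight down (12 N at about 3 mm), solid after 6 mm. The hood and the grey box do not yield.
- sealed_can_1: Sealed cream can, 71 mm diameter, 107 mm high, standing; bystander. Origin: centre of its underside.
- sealed_can_2: Sealed cream can, same as sealed_can_1; bystander.
- lid_sleeve: Cream sleeve of nested can lids, 73 mm diameter, 86 mm high, standing; bystander. Origin: centre of its underside.

How it is judged (in metres and radians):
On the way, in this order (a step that is already met when the one before it is completed fails the run):
1. the chute, still about level (under 0.2 rad) and with all three nuts in it, rests on the sill with 1 to 10 N (contact force between chute and hopper between 1 and 10 N and angle between chute's own z axis and vertical below 0.2 rad and x of chute_nose in the frame of hopper above -0.026 m and x of nut_1 in the frame of chute between -0.1 and 0.1 m and y of nut_1 in the frame of chute between -0.016 and 0.016 m and z of nut_1 in the frame of chute between -0.003 and 0.02 m and x of nut_2 in the frame of chute between -0.1 and 0.1 m and y of nut_2 in the frame of chute between -0.016 and 0.016 m and z of nut_2 in the frame of chute between -0.003 and 0.02 m and x of nut_3 in the frame of chute between -0.1 and 0.1 m and y of nut_3 in the frame of chute between -0.016 and 0.016 m and z of nut_3 in the frame of chute between -0.003 and 0.02 m), for 0.6 s.
2. all three nuts are down in the hopper's box while the chute still presses on the sill (0.5 to 10 N) (x of nut_1 in the frame of hopper between -0.052 and 0.052 m and y of nut_1 in the frame of hopper between -0.05 and 0.05 m and z of nut_1 in the frame of hopper between -0.005 and 0.055 m and x of nut_2 in the frame of hopper between -0.052 and 0.052 m and y of nut_2 in the frame of hopper between -0.05 and 0.05 m and z of nut_2 in the frame of hopper between -0.005 and 0.055 m and x of nut_3 in the frame of hopper between -0.052 and 0.052 m and y of nut_3 in the frame of hopper between -0.05 and 0.05 m and z of nut_3 in the frame of hopper between -0.005 and 0.055 m and contact force between chute and hopper between 0.5 and 10 N and angle between chute's own z axis and vertical above 0.2 rad), for 0.2 s.
At the end, for the whole second after the job is handed in: All three nuts lie in the hopper's box (origins less than 55 mm above the hopper's underside); the chute lies at rest on the table (underside within 8 mm of it), level within 0.06 rad, let go (x of nut_1 in the frame of hopper between -0.052 and 0.052 m and y of nut_1 in the frame of hopper between -0.05 and 0.05 m and z of nut_1 in the frame of hopper between -0.005 and 0.055 m and x of nut_2 in the frame of hopper between -0.052 and 0.052 m and y of nut_2 in the frame of hopper between -0.05 and 0.05 m and z of nut_2 in the frame of hopper between -0.005 and 0.055 m and x of nut_3 in the frame of hopper between -0.052 and 0.052 m and y of nut_3 in the frame of hopper between -0.05 and 0.05 m and z of nut_3 in the frame of hopper between -0.005 and 0.055 m and height (world z) of chute between -0.005 and 0.008 m and angle between chute's own z axis and vertical below 0.06 rad and linear speed of chute below 0.02 m/s); the robot touches nothing.
It fails at once if the chute presses on the hopper with more than 12 N (contact force between chute and hopper above 12 N).
It fails at once if the chute is tipped more than 0.3 rad without touching the sill while nuts are still to go in (angle between chute's own z axis and vertical above 0.3 rad and contact force between chute and hopper below 0.1 N and not (x of nut_1 in the frame of hopper between -0.052 and 0.052 m and y of nut_1 in the frame of hopper between -0.05 and 0.05 m and z of nut_1 in the frame of hopper between -0.005 and 0.055 m and x of nut_2 in the frame of hopper between -0.052 and 0.052 m and y of nut_2 in the frame of hopper between -0.05 and 0.05 m and z of nut_2 in the frame of hopper between -0.005 and 0.055 m and x of nut_3 in the frame of hopper between -0.052 and 0.052 m and y of nut_3 in the frame of hopper between -0.05 and 0.05 m and z of nut_3 in the frame of hopper between -0.005 and 0.055 m)).
It fails at once if sealed_can_1 is moved more than 20 mm (distance of sealed_can_1 from where it was at the start of the episode above 0.02 m).
It fails at once if sealed_can_2 is moved more than 20 mm (distance of sealed_can_2 from where it was at the start of the episode above 0.02 m).
It fails at once if lid_sleeve is moved more than 20 mm (distance of lid_sleeve from where it was at the start of the episode above 0.02 m).
It also fails if it takes over 62 s, if anything falls off the work surface, if the arm or the gripper's body presses on something with over 40 N, if the wrist force passes 120 N, or if a joint passes its speed limit or range.

## Working session

There is one attempt and no reset: what is moved stays moved. The work goes in short steps, Python scripts to look and compute and a tool call to move; the robot and the scene stay as the last step left them, time stands still between calls to the robot, and variables do not carry over. Pictures are saved under pics/ and viewed, and the job is handed in when it is done.

Besides the shell and the picture viewer there is one more tool, called after "Call:" as name(argument=value, ...) on one line, values as JSON. apply_moves: Moves the arm, as the interface text tells. Its arguments: {"type":"object","properties":{"series":{"type":"array"}},"required":["series"]}

```bash
ls; mkdir -p pics
python3 - <<'E'
from bench import manip, vision, ticket
import cv2,numpy as np
o=manip.get_obs();print(o)
for n in("scene","top"):
    p,d=vision.snapshot(n);cv2.imwrite(f"pics/{n}0.png",p[:,:,::-1]);np.savez(f"{n}0.npz",p=p,d=d)
    print(n,vision.get_calibration(n))
E
```

```text
pics
{'clock': 0.0, 'joint_pos': array([-1.09389415,  0.32182974, -0.07007928,  1.45168231,  0.02260954,
        1.37079267, -0.05690328]), 'dq': array([ 0.00139621,  0.00111006,  0.00016611,  0.00046867,  0.00090639,
       -0.00160141,  0.00092872]), 'joint_efforts': array([ 1.71399361e-04, -4.93577063e+01, -3.82047286e-01, -3.14342415e+01,
        1.27603422e-02,  1.10126997e-02,  1.10559830e-05]), 'tool_pos': array([290.01929487, 581.14527322, 247.21538287]), 'tool_rot': array([-1.67043944e-04,  2.29329617e-01,  9.73348345e-01, -9.47959452e-04]), 'contact_force': array([0.05852775, 0.7700212 , 0.01169078]), 'moment': array([-0.0045836 ,  0.03593208, -0.0268081 ]), 'gripper_width': 85.62246774212936}
scene {'camera_matrix': array([[552.62453108,   0.        , 311.19703983],
       [  0.        , 552.62453108, 237.760796  ],
       [  0.        ,   0.        ,   1.        ]]), 'xyz': array([ 253.78198486,  790.2498585 , 1336.02479767]), 'rotation': array([ 0.05362801, -0.19082159,  0.9383109 , -0.28334399])}
top {'camera_matrix': array([[617.70983906,   0.        , 330.42058446],
       [  0.        , 617.70983906, 247.0861083 ],
       [  0.        ,   0.        ,   1.        ]]), 'xyz': array([ 298.92206334,   38.49375725, 1931.02069668]), 'rotation': array([-0.05286851,  0.71074429, -0.69927504,  0.05533434])}
```

View pics/scene0.png

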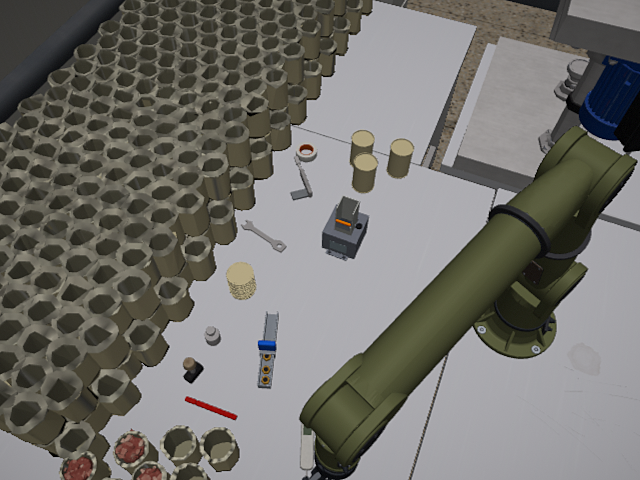

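View pics/top0.png

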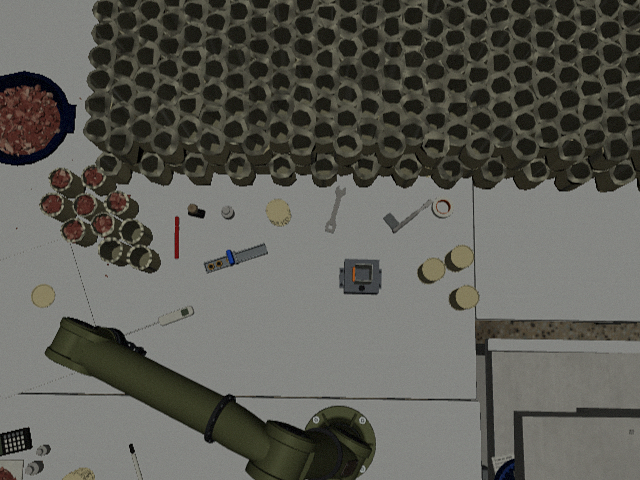

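The scene view shows the chute with its blue handle at about (267,345), the hopper at (345,228), and the lid sleeve at (240,280). In the top view the handle is at (231,257) and the hopper at (361,275).

```bash
cat > h.py <<'E'
import numpy as np,cv2
from scipy.spatial.transform import Rotation as R
from bench import manip, vision
def rot(q): return R.from_quat([q[1],q[2],q[3],q[0]])
def pts(n,uv,d):
    c=vision.get_calibration(n);K=c["camera_matrix"]
    uv=np.atleast_2d(uv).astype(float);d=np.asarray(d,float).reshape(-1)
    r=np.c_[(uv[:,0]-K[0,2])/K[0,0],(uv[:,1]-K[1,2])/K[1,1],np.ones(len(uv))]
    return rot(c["rotation"]).apply(r*d[:,None])+c["xyz"]
def plane(n,uv,z):
    c=vision.get_calibration(n);a=pts(n,uv,np.ones(len(np.atleast_2d(uv))));r=a-c["xyz"]
    return c["xyz"]+r*((z-c["xyz"][2])/r[:,2])[:,None]
E
python3 - <<'E'
from h import *
for n in("scene","top"):
    f=np.load(f"{n}0.npz");p,d=f["p"].copy(),f["d"]
    def cloud(m):
        v,u=np.nonzero(m&(d>0));return np.c_[u,v],pts(n,np.c_[u,v],d[v,u])
    v,u=np.nonzero(d>0);P=np.full((480,640,3),np.nan);P[v,u]=pts(n,np.c_[u,v],d[v,u])
    np.save(n+"P.npy",P)
    hsv=cv2.cvtColor(p,cv2.COLOR_RGB2HSV)
    b={"scene":(200,180,420,420),"top":(190,180,500,330)}[n]
    roi=np.zeros((480,640),bool);roi[b[1]:b[3],b[0]:b[2]]=1
    for nm,lo,hi in(("blue",(105,150,60),(125,255,255)),("orange",(5,170,150),(18,255,255))):
        m=(cv2.inRange(hsv,lo,hi)>0)&roi;uv,c=cloud(m)
        print(n,nm,len(c),uv.mean(0),np.nanmedian(c,0),c.min(0).round(),c.max(0).round())
    # objects: height bands, components
    for zlo,zhi in((8,200),):
        m=((P[...,2]>zlo)&(P[...,2]<zhi)&roi).astype(np.uint8)
        k,l,s,ce=cv2.connectedComponentsWithStats(m)
        for i in range(1,k):
            if s[i,4]>60:
                c=P[l==i];print(n,s[i],c.mean(0).round(),c.min(0).round(),c.max(0).round())
    b={"scene":(215,130,415,400),"top":(190,180,490,320)}[n]
    cv2.imwrite(f"pics/{n}crop.png",cv2.resize(p[b[1]:b[3],b[0]:b[2],::-1],None,fx=2.2 if n=="scene" else 2.6,fy=2.2 if n=="scene" else 2.6,interpolation=cv2.INTER_CUBIC))
E
```

```text
scene blue 156 [267.52564103 343.45512821] [550.27756484 342.4639825   67.86302086] [ 512. -113.   17.] [572. 352.  79.]
scene orange 32 [342.65625 221.8125 ] [500.41223872 -34.72957335 121.55518984] [480. -41. 114.] [521. -30. 127.]
scene [ 200  180   55  100 3188] [822.  60.  94.] [ 788. -149.    8.] [876. 224. 200.]
scene [291 180  22  20 184] [ 673. -166.   17.] [ 643. -202.    8.] [ 707. -132.   37.]
scene [352 180  23  12 209] [ 511. -249.   33.] [ 484. -279.    8.] [ 552. -236.   63.]
scene [ 322  195   48   63 1907] [495. -47.  83.] [ 448. -116.    8.] [550.  -5. 171.]
scene [226 262  31  37 867] [689. 207.  69.] [659. 162.   9.] [730. 235.  94.]
scene [257 311  22  77 607] [547. 353.  32.] [508. 232.   8.] [602. 429.  79.]
scene [205 326  16  19 233] [693. 364.  40.] [678. 340.   8.] [729. 379.  67.]
scene [200 402  37  18 199] [598. 519.  13.] [550. 510.   8.] [647. 527.  21.]
top blue 57 [229.52631579 256.36842105] [551.95814513 339.94099058  70.30077148] [532. 329.  62.] [573. 352.  83.]
top orange 22 [353.40909091 273.72727273] [500.60991573 -33.47247858 122.14804311] [4
[... 633 characters left out ...]
56.] [ 785. -489.    8.] [ 820. -415.  114.]
top [265 197  27  31 544] [691. 197.  74.] [657. 161.   8.] [755. 244.  99.]
top [383 196  72  38 558] [ 709. -258.   20.] [ 643. -357.    8.] [ 766. -131.   38.]
top [190 204  16  15 153] [694. 453.  47.] [681. 432.   8.] [712. 480.  94.]
top [221 206  15  14 135] [694. 357.  40.] [679. 338.   8.] [718. 379.  67.]
top [ 418  245   56   40 1147] [ 536. -312.   92.] [ 484. -409.    8.] [ 603. -238.  120.]
top [203 248  65  26 358] [545. 352.  31.] [507. 232.   8.] [586. 430.  83.]
top [ 339  258   44   37 1085] [495. -59.  85.] [ 448. -128.    8.] [562.   6. 173.]
top [449 285  31  26 584] [ 437. -366.   92.] [ 404. -431.    8.] [ 474. -335.  118.]
```

View pics/scenecrop.png

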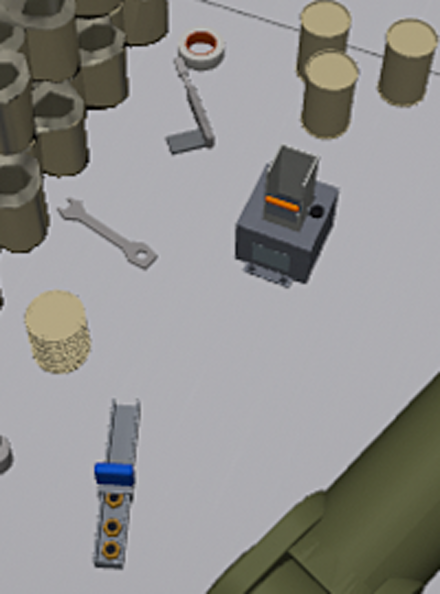

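View pics/topcrop.png

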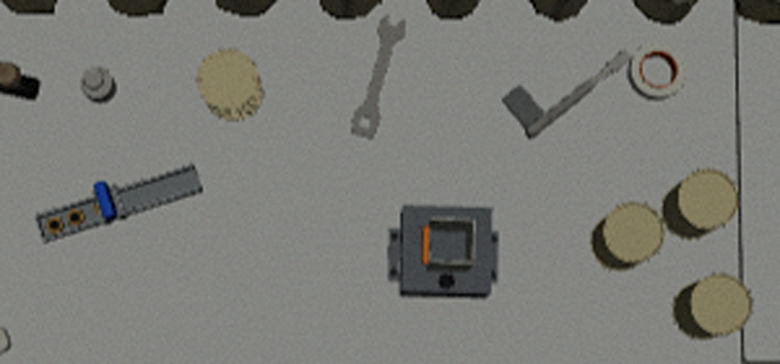

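Run:
```python
from h import *
for n in("scene","top"):
    P=np.load(n+"P.npy");f=np.load(f"{n}0.npz");p=f["p"]
    hsv=cv2.cvtColor(p,cv2.COLOR_RGB2HSV);Z=P[...,2]
    def box(m,nm):
        q=P[m];q=q[np.isfinite(q).all(1)]
        r=cv2.minAreaRect(q[:,:2].astype(np.float32));print(n,nm,len(q),"c",np.round(r[0],1),"size",np.round(r[1],1),"ang",round(r[2],2),"zmed",np.median(q[:,2]).round(1),"mean",q.mean(0).round(1))
    roi=lambda a,b,c,d:(P[...,0]>a)&(P[...,0]<c)&(P[...,1]>b)&(P[...,1]<d)
    H=roi(420,-130,570,20)
    box(H&(Z>72)&(Z<88),"boxtop"); box(H&(Z>140),"hoodtop")
    C=roi(490,215,620,445)
    box(C&(Z>8)&(Z<30),"chute low"); box(C&(Z>60),"handle")
    box(roi(640,150,740,250)&(Z>80)&(Z<96),"sleeve")
    box(roi(470,-300,600,-200)&(Z>100),"cans"); 
    tab=roi(560,0,600,150);print("table z",np.median(Z[tab]))
    # orange bar & blue via PCA
    for nm,lo,hi,rr in(("blue",(105,150,60),(125,255,255),C),("orange",(5,170,120),(18,255,255),H)):
        m=(cv2.inRange(hsv,lo,hi)>0)&rr;q=P[m];c=q.mean(0);u,s,v=np.linalg.svd(q[:,:2]-c[:2]);print(n,nm,c.round(1),"dir",v[0].round(3),"yaw",np.degrees(np.arctan2(v[0][1],v[0][0])).round(2),np.sort(q[:,2])[-8:].round(1))
    # brass nuts
    m=(cv2.inRange(hsv,(8,120,60),(25,255,255))>0)&C
    k,l,s,ce=cv2.connectedComponentsWithStats(m.astype(np.uint8))
    for i in range(1,k):
        if s[i,4]>5: print(" nut",ce[i].round(1),P[l==i].mean(0).round(1))
```

```text
scene boxtop 704 c [499. -61.] size [101.3 110.5] ang 0.31 zmed 80.1 mean [495.2 -47.9  79.9]
scene hoodtop 205 c [498.5 -64.7] size [54.4 50.5] ang 89.1 zmed 157.4 mean [499.2 -73.1 156.4]
scene chute low 403 c [550.6 330.9] size [120.8 212.7] ang 0.03 zmed 15.4 mean [545.2 356.4  16.2]
scene handle 115 c [551.7 339.6] size [42.2 15.3] ang 19.9 zmed 70.8 mean [551.3 340.9  70.4]
scene sleeve 513 c [694.6 197.8] size [68.1 72.4] ang 26.82 zmed 85.9 mean [694.3 198.8  85.9]
scene cans 330 c [ 517.9 -270.3] size [68.3 66.2] ang 18.21 zmed 106.1 mean [ 518.7 -270.4  106.2]
table z 0.4919562862934299
scene blue [550.7 342.8  63.2] dir [-0.944 -0.331] yaw -160.69 [75.3 75.4 75.5 76.9 76.9 77.8 78.1 79. ]
scene orange [499.5 -35.3 121.2] dir [-1.     0.015] yaw 179.13 [124.  124.5 124.8 124.9 125.1 125.8 126.6 127. ]
 nut [266.7 357.3] [548.3 354.1  11.6]
 nut [265.6 369.6] [537.1 384.   11.4]
 nut [265.1 379.6] [527.3 407.6  11.9]
top boxtop 645 c [499.4 -59.8] size [102.9 100.7] ang 89.71 zmed 79.4 mean [496.6 -60.1  79.4]
top hoodtop 97 c [499. -62.] size [48.9 51.4] ang 89.58 zmed 163.6 mean [500.4 -67.7 160.6]
top chute low 345 c [554.3 330. ] size [125.3 226.2] ang 0.02 zmed 14.3 mean [545.8 340.7  15.7]
top handle 69 c [552.4 340.2] size [43.7 14.7] ang 19.84 zmed 70.1 mean [551.8 339.8  70.3]
top sleeve 341 c [695.3 198.6] size [67.5 69.3] ang 89.75 zmed 85.6 mean [694.6 198.4  85.9]
top cans 347 c [ 518.6 -269. ] size [61.1 69.9] ang 89.66 zmed 105.8 mean [ 518.6 -270.9  106.2]
table z -0.32763079276071494
top blue [552.5 340.3  70.7] dir [-0.945 -0.326] yaw -160.95 [76.  76.1 77.  77.6 78.1 81.1 81.2 83. ]
top orange [500.7 -34.8 121.9] dir [-1.    -0.005] yaw -179.72 [123.6 123.8 125.  125.5 125.7 126.8 127.1 131.2]
 nut [218.6 263.4] [537.7 383.1  11.3]
 nut [210.5 266.4] [527.8 407.9  12.2]
```

Call:
apply_moves(series=[{"tx": -20,"ty": -6,"gripper": -1},{"tx": -36,"ty": -10,"gripper": -1},{"tx": -36,"ty": -10,"gripper": -1},{"tx": -36,"ty": -10.5,"gripper": -1},{"tx": -36,"ty": -10.5,"gripper": -1},{"tx": -36,"ty": -10.5,"gripper": -1},{"tx": -36,"ty": -10.5,"gripper": -1},{"tx": -36,"ty": -10.5,"gripper": -1},{"tx": -36,"ty": -10.5,"gripper": -1},{"tx": -34,"ty": -10,"gripper": -1}])

```text
$.series[0]: bad value
```

Call:
apply_moves(series=[{"az": -4.6,"tz": 10,"gripper": -1},{"az": -4.6,"tz": 10,"gripper": -1},{"az": -4.6,"tz": 10,"gripper": -1},{"az": -4.6,"tz": 10,"gripper": -1},{"az": -4.6,"tz": 10,"gripper": -1},{"az": -4.6,"tz": 10,"gripper": -1},{"az": -4.6,"tz": 10,"gripper": -1},{"az": -4.6,"gripper": -1},{"az": -4.6,"gripper": -1},{"az": -4.6,"gripper": -1}])

```text
$.series[0]: bad value
```

Call:
apply_moves(series=[{"tx": -20,"ty": -6,"tz": 0,"ax": 0,"ay": 0,"az": 0,"gripper": -1},{"tx": -36,"ty": -10,"tz": 0,"ax": 0,"ay": 0,"az": 0,"gripper": -1},{"tx": -36,"ty": -10,"tz": 0,"ax": 0,"ay": 0,"az": 0,"gripper": -1},{"tx": -36,"ty": -10.5,"tz": 0,"ax": 0,"ay": 0,"az": 0,"gripper": -1},{"tx": -36,"ty": -10.5,"tz": 0,"ax": 0,"ay": 0,"az": 0,"gripper": -1},{"tx": -36,"ty": -10.5,"tz": 0,"ax": 0,"ay": 0,"az": 0,"gripper": -1},{"tx": -36,"ty": -10.5,"tz": 0,"ax": 0,"ay": 0,"az": 0,"gripper": -1},{"tx": -36,"ty": -10.5,"tz": 0,"ax": 0,"ay": 0,"az": 0,"gripper": -1},{"tx": -36,"ty": -10.5,"tz": 0,"ax": 0,"ay": 0,"az": 0,"gripper": -1},{"tx": -34,"ty": -10,"tz": 0,"ax": 0,"ay": 0,"az": 0,"gripper": -1}])

```text
clock: 1.1
tool_pos: [553.0, 338.7, 247.8]
tool_rot: [-0.0, 0.23, 0.973, -0.0]
contact_force: [0.9, -0.0, 0.0]
gripper_width: 85.1
```

Call:
apply_moves(series=[{"tx": 0,"ty": 0,"tz": 8,"ax": 0,"ay": 0,"az": -4.6,"gripper": -1},{"tx": 0,"ty": 0,"tz": 8,"ax": 0,"ay": 0,"az": -4.6,"gripper": -1},{"tx": 0,"ty": 0,"tz": 8,"ax": 0,"ay": 0,"az": -4.6,"gripper": -1},{"tx": 0,"ty": 0,"tz": 8,"ax": 0,"ay": 0,"az": -4.6,"gripper": -1},{"tx": 0,"ty": 0,"tz": 8,"ax": 0,"ay": 0,"az": -4.6,"gripper": -1},{"tx": 0,"ty": 0,"tz": 8,"ax": 0,"ay": 0,"az": -4.6,"gripper": -1},{"tx": 0,"ty": 0,"tz": 8,"ax": 0,"ay": 0,"az": -4.6,"gripper": -1},{"tx": 0,"ty": 0,"tz": 8,"ax": 0,"ay": 0,"az": -4.6,"gripper": -1},{"tx": 0,"ty": 0,"tz": 8,"ax": 0,"ay": 0,"az": -4.6,"gripper": -1},{"tx": 0,"ty": 0,"tz": 8,"ax": 0,"ay": 0,"az": -4.6,"gripper": -1}])

```text
clock: 2.1
tool_pos: [551.7, 340.2, 167.4]
tool_rot: [-0.0, -0.171, 0.985, -0.0]
contact_force: [-0.3, 0.4, -0.8]
gripper_width: 85.7
```

Run:
```python
from h import *
o=manip.get_obs();r=rot(o["tool_rot"]);print(o["clock"],o["tool_pos"],r.as_matrix().round(4),o["joint_pos"].round(3))
t=np.array([552,340.2,55])
print("delta tool",r.inv().apply(t-o["tool_pos"]).round(2),"yaw y",np.degrees(np.arctan2(*r.as_matrix()[[1,0],1])))
```

```text
2.1 [551.74182131 340.16845961 167.38928432] [[-9.416e-01 -3.367e-01 -8.000e-04]
 [-3.367e-01  9.416e-01 -6.000e-04]
 [ 1.000e-03 -3.000e-04 -1.000e+00]] [-5.950e-01  3.630e-01  2.000e-03  1.559e+00 -1.000e-03  1.221e+00
  1.321e+00]
delta tool [-3.7000e-01 -3.0000e-02  1.1239e+02] yaw y 109.67625543537427
```

Call:
apply_moves(series=[{"tx": 0,"ty": 0,"tz": 8,"ax": 0,"ay": 0,"az": 0,"gripper": -1},{"tx": 0,"ty": 0,"tz": 16,"ax": 0,"ay": 0,"az": 0,"gripper": -1},{"tx": 0,"ty": 0,"tz": 16,"ax": 0,"ay": 0,"az": 0,"gripper": -1},{"tx": 0,"ty": 0,"tz": 16,"ax": 0,"ay": 0,"az": 0,"gripper": -1},{"tx": 0,"ty": 0,"tz": 16,"ax": 0,"ay": 0,"az": 0,"gripper": -1},{"tx": 0,"ty": 0,"tz": 16,"ax": 0,"ay": 0,"az": 0,"gripper": -1},{"tx": 0,"ty": 0,"tz": 16,"ax": 0,"ay": 0,"az": 0,"gripper": -1},{"tx": 0,"ty": 0,"tz": 8,"ax": 0,"ay": 0,"az": 0,"gripper": -1},{"tx": 0,"ty": 0,"tz": 0,"ax": 0,"ay": 0,"az": 0,"gripper": -0.5},{"tx": 0,"ty": 0,"tz": 0,"ax": 0,"ay": 0,"az": 0,"gripper": 0}])

```text
clock: 3.1
tool_pos: [552.4, 340.6, 56.6]
tool_rot: [0.0, -0.169, 0.986, 0.0]
contact_force: [0.1, -0.5, 0.1]
gripper_width: 59.0
```

Call:
apply_moves(series=[{"tx": 0,"ty": 0,"tz": 0,"ax": 0,"ay": 0,"az": 0,"gripper": 0.3},{"tx": 0,"ty": 0,"tz": 0,"ax": 0,"ay": 0,"az": 0,"gripper": 0.5},{"tx": 0,"ty": 0,"tz": 0,"ax": 0,"ay": 0,"az": 0,"gripper": 0.6},{"tx": 0,"ty": 0,"tz": 0,"ax": 0,"ay": 0,"az": 0,"gripper": 0.65},{"tx": 0,"ty": 0,"tz": 0,"ax": 0,"ay": 0,"az": 0,"gripper": 0.7},{"tx": 0,"ty": 0,"tz": 0,"ax": 0,"ay": 0,"az": 0,"gripper": 0.8},{"tx": 0,"ty": 0,"tz": 0,"ax": 0,"ay": 0,"az": 0,"gripper": 1},{"tx": 0,"ty": 0,"tz": 0,"ax": 0,"ay": 0,"az": 0,"gripper": 1},{"tx": 0,"ty": 0,"tz": 0,"ax": 0,"ay": 0,"az": 0,"gripper": 1},{"tx": 0,"ty": 0,"tz": 0,"ax": 0,"ay": 0,"az": 0,"gripper": 1}])

```text
clock: 4.1
tool_pos: [552.5, 340.4, 57.0]
tool_rot: [0.0, -0.169, 0.986, 0.0]
contact_force: [-0.3, -1.7, 4.7]
gripper_width: 13.6
```

Run:
```python
from h import *
o=manip.get_obs();print(o["clock"],o["tool_pos"],o["contact_force"],o["moment"],o["gripper_width"])
p,d=vision.snapshot("scene");cv2.imwrite("pics/grip.png",cv2.resize(p[270:420,200:360,::-1],None,fx=4,fy=4))
```

```text
4.1 [552.51902639 340.37862228  56.9540806 ] [-0.27485186 -1.73442934  4.67761985] [-0.28809828  0.04145223 -0.03695074] 13.592329122024877
```

View pics/grip.png

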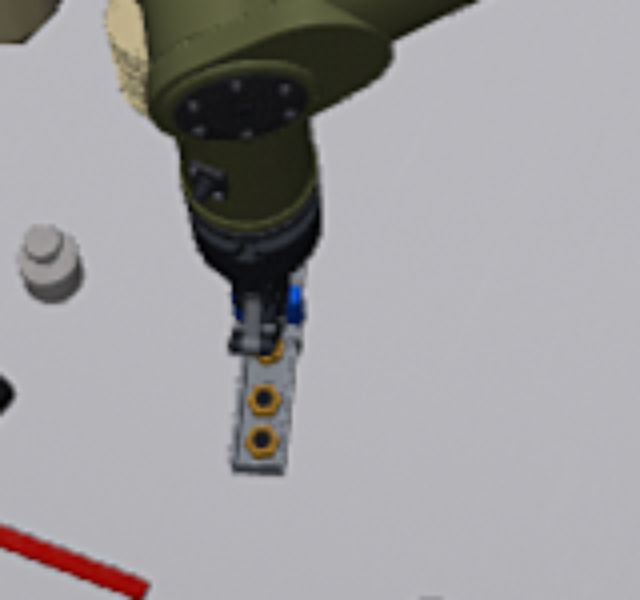

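Call:
apply_moves(series=[{"tx": 0,"ty": 0,"tz": -1,"ax": 0,"ay": 0,"az": 0,"gripper": 1},{"tx": 0,"ty": 0,"tz": -3,"ax": 0,"ay": 0,"az": 0,"gripper": 1},{"tx": 0,"ty": 0,"tz": -6,"ax": 0,"ay": 0,"az": 0,"gripper": 1},{"tx": 0,"ty": 0,"tz": -9,"ax": 0,"ay": 0,"az": 0,"gripper": 1},{"tx": 0,"ty": 0,"tz": -11,"ax": 0,"ay": 0,"az": 0,"gripper": 1},{"tx": 0,"ty": 0,"tz": -11,"ax": 0,"ay": 0,"az": 0,"gripper": 1},{"tx": 0,"ty": 0,"tz": -11,"ax": 0,"ay": 0,"az": 0,"gripper": 1},{"tx": 0,"ty": 0,"tz": -11,"ax": 0,"ay": 0,"az": 0,"gripper": 1},{"tx": 0,"ty": 0,"tz": -11,"ax": 0,"ay": 0,"az": 0,"gripper": 1},{"tx": 0,"ty": 0,"tz": -11,"ax": 0,"ay": 0,"az": 0,"gripper": 1}])

```text
clock: 5.15
tool_pos: [552.1, 340.4, 142.4]
tool_rot: [0.0, -0.169, 0.986, 0.0]
contact_force: [0.0, -0.3, -2.4]
gripper_width: 13.5
```

Call:
apply_moves(series=[{"tx": 0,"ty": 0,"tz": -11,"ax": 0,"ay": 0,"az": 0.5,"gripper": 1},{"tx": 0,"ty": 0,"tz": -11,"ax": 0,"ay": 0,"az": 1.5,"gripper": 1},{"tx": 0,"ty": 0,"tz": -11,"ax": 0,"ay": 0,"az": 2.5,"gripper": 1},{"tx": 0,"ty": 0,"tz": -10,"ax": 0,"ay": 0,"az": 3,"gripper": 1},{"tx": 0,"ty": 0,"tz": -8,"ax": 0,"ay": 0,"az": 3,"gripper": 1},{"tx": 0,"ty": 0,"tz": -6,"ax": 0,"ay": 0,"az": 3,"gripper": 1},{"tx": 0,"ty": 0,"tz": -5,"ax": 0,"ay": 0,"az": 2.5,"gripper": 1},{"tx": 0,"ty": 0,"tz": -3,"ax": 0,"ay": 0,"az": 2,"gripper": 1},{"tx": 0,"ty": 0,"tz": 0,"ax": 0,"ay": 0,"az": 1.2,"gripper": 1},{"tx": 0,"ty": 0,"tz": 0,"ax": 0,"ay": 0,"az": 0.4,"gripper": 1}])

```text
clock: 6.15
tool_pos: [552.0, 340.4, 206.5]
tool_rot: [0.0, 0.001, 1.0, 0.0]
contact_force: [-0.1, 0.7, -2.7]
gripper_width: 12.8
```

```bash
cat > st.py <<'E'
from h import *
import sys
o=manip.get_obs();r=rot(o["tool_rot"]);M=r.as_matrix()
print(o["clock"],"pos",o["tool_pos"].round(1),"F",o["contact_force"].round(2),"M",o["moment"].round(2),"w",o["gripper_width"].round(1))
print("z",M[:,2].round(4),"x",M[:,0].round(4),"yawy",np.degrees(np.arctan2(M[1,1],M[0,1])).round(2),"pitch(y elev)",np.degrees(np.arcsin(M[2,1])).round(2))
if len(sys.argv)>1: print("delta",r.inv().apply(np.array([float(a) for a in sys.argv[1:4]])-o["tool_pos"]).round(1))
E
python3 st.py 499 64 207; python3 st.py
python3 - <<'E'
from h import *
p,d=vision.snapshot("scene");cv2.imwrite("pics/lift.png",cv2.resize(p[230:430,180:380,::-1],None,fx=3,fy=3))
E
```

```text
Traceback (most recent call last):
  File "st.py", line 4, in <module>
    print(o["clock"],"pos",o["tool_pos"].round(1),"F",o["contact_force"].round(2),"M",o["moment"].round(2),"w",o["gripper_width"].round(1))
                                                                                                               ^^^^^^^^^^^^^^^^^^^^^^^^
AttributeError: 'float' object has no attribute 'round'
Traceback (most recent call last):
  File "st.py", line 4, in <module>
    print(o["clock"],"pos",o["tool_pos"].round(1),"F",o["contact_force"].round(2),"M",o["moment"].round(2),"w",o["gripper_width"].round(1))
                                                                                                               ^^^^^^^^^^^^^^^^^^^^^^^^
AttributeError: 'float' object has no attribute 'round'
```

View pics/lift.png

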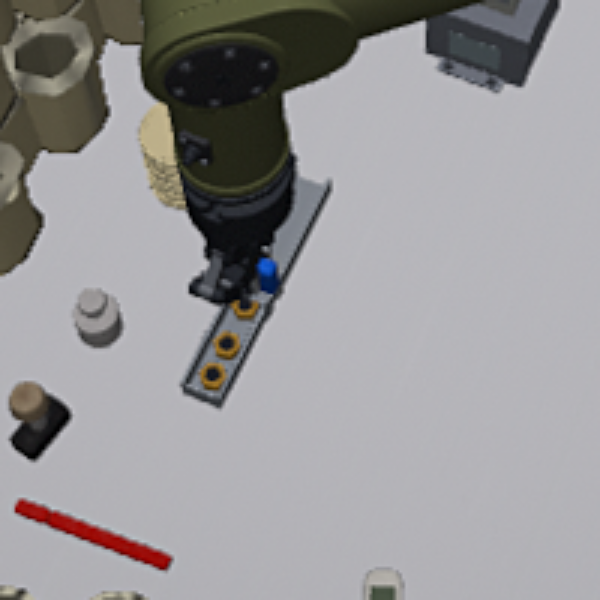

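Call:
apply_moves(series=[{"tx": 1,"ty": -3,"tz": 0,"ax": 0,"ay": 0,"az": 0,"gripper": 1},{"tx": 2,"ty": -7,"tz": 0,"ax": 0,"ay": 0,"az": 0,"gripper": 1},{"tx": 3,"ty": -11,"tz": 0,"ax": 0,"ay": 0,"az": 0,"gripper": 1},{"tx": 4,"ty": -14,"tz": 0,"ax": 0,"ay": 0,"az": 0,"gripper": 1},{"tx": 4,"ty": -15,"tz": 0,"ax": 0,"ay": 0,"az": 0,"gripper": 1},{"tx": 4,"ty": -15,"tz": 0,"ax": 0,"ay": 0,"az": 0,"gripper": 1},{"tx": 4,"ty": -15,"tz": 0,"ax": 0,"ay": 0,"az": 0,"gripper": 1},{"tx": 4,"ty": -15,"tz": 0,"ax": 0,"ay": 0,"az": 0,"gripper": 1},{"tx": 4,"ty": -15,"tz": 0,"ax": 0,"ay": 0,"az": 0,"gripper": 1},{"tx": 4,"ty": -15,"tz": 0,"ax": 0,"ay": 0,"az": 0,"gripper": 1}])

```text
clock: 7.2
tool_pos: [517.4, 214.1, 206.4]
tool_rot: [0.0, 0.001, 1.0, 0.0]
contact_force: [-0.3, -0.3, -3.1]
gripper_width: 13.3
```

Call:
apply_moves(series=[{"tx": 4,"ty": -15,"tz": 0,"ax": 0,"ay": 0,"az": 0,"gripper": 1},{"tx": 4,"ty": -15,"tz": 0,"ax": 0,"ay": 0,"az": 0,"gripper": 1},{"tx": 4,"ty": -15,"tz": 0,"ax": 0,"ay": 0,"az": 0,"gripper": 1},{"tx": 3,"ty": -14,"tz": 0,"ax": 0,"ay": 0,"az": 0,"gripper": 1},{"tx": 2,"ty": -13,"tz": 0,"ax": 0,"ay": 0,"az": 0,"gripper": 1},{"tx": 2,"ty": -10,"tz": 0,"ax": 0,"ay": 0,"az": 0,"gripper": 1},{"tx": 0,"ty": -7,"tz": 0,"ax": 0,"ay": 0,"az": 0,"gripper": 1},{"tx": 0,"ty": -4,"tz": 0,"ax": 0,"ay": 0,"az": 0,"gripper": 1},{"tx": 0,"ty": -2,"tz": 0,"ax": 0,"ay": 0,"az": 0,"gripper": 1},{"tx": 0,"ty": 0,"tz": 0,"ax": 0,"ay": 0,"az": 0,"gripper": 1}])

```text
clock: 8.2
tool_pos: [498.7, 120.6, 206.3]
tool_rot: [0.0, 0.001, 1.0, 0.0]
contact_force: [-0.2, -0.8, -2.8]
gripper_width: 13.2
```

```bash
sed -i 's/o\["gripper_width"\].round(1)/round(o["gripper_width"],1)/' st.py
python3 st.py 499 64 207
python3 - <<'E'
from h import *
for n,b in(("scene",(250,130,450,330)),("top",(250,180,450,330))):
    p,d=vision.snapshot(n);np.savez(n+"1.npz",p=p,d=d);cv2.imwrite(f"pics/near_{n}.png",cv2.resize(p[b[1]:b[3],b[0]:b[2],::-1],None,fx=3,fy=3,interpolation=cv2.INTER_CUBIC))
E
```

```text
8.2 pos [498.7 120.6 206.3] F [-0.21 -0.81 -2.77] M [-0.   -0.02 -0.04] w 13.2
z [ 0.e+00  1.e-04 -1.e+00] x [-1.      0.0018 -0.    ] yawy 89.9 pitch(y elev) 0.01
delta [ -0.4 -56.6  -0.7]
```

View pics/near_scene.png

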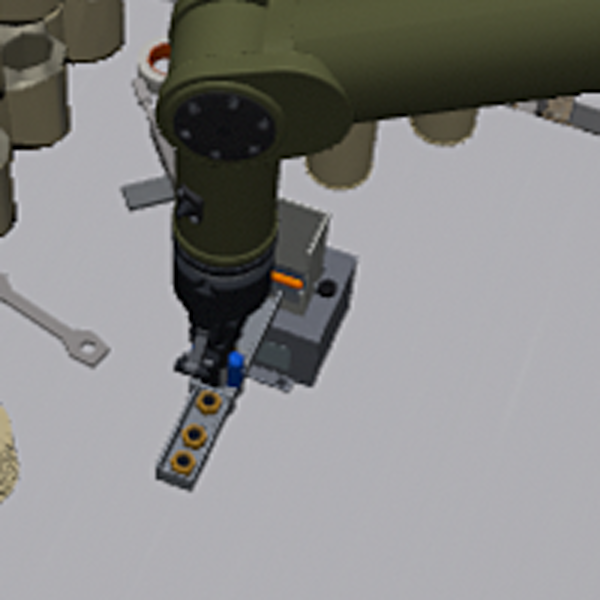

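View pics/near_top.png

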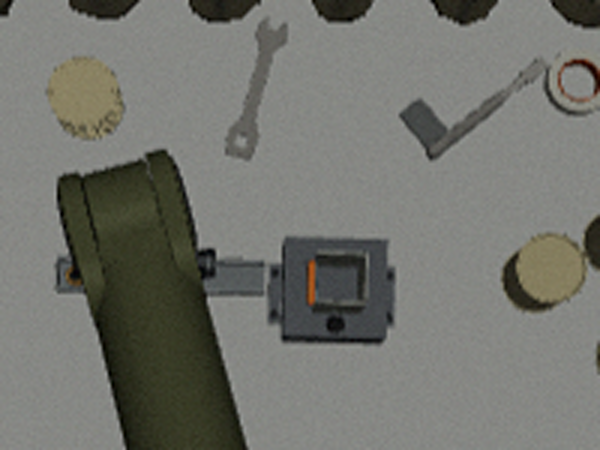

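Run:
```python
from h import *
f=np.load("top1.npz");d=f["d"];v,u=np.nonzero(d>0);q=pts("top",np.c_[u,v],d[v,u])
m=(q[:,1]>0)&(q[:,1]<65)&(q[:,2]>135)&(q[:,2]<185)&(abs(q[:,0]-500)<40);c=q[m]
print(len(c),c.mean(0),c.min(0),c.max(0),np.median(c[:,2]))
for a in range(5,65,10):
    s=c[(c[:,1]>a)&(c[:,1]<a+10)];print(a,len(s),s[:,0].min().round(1),s[:,0].max().round(1),np.median(s[:,2]).round(1))
m=(q[:,1]>-100)&(q[:,1]<-20)&(q[:,2]>110)&(q[:,2]<185)&(abs(q[:,0]-500)<40);c=q[m]
for a in range(-95,-25,8):
    s=c[(c[:,1]>a)&(c[:,1]<a+8)]
    if len(s):print(a,len(s),s[:,0].min().round(1),s[:,0].max().round(1),np.percentile(s[:,2],[10,50,90]).round(1))
```

```text
202 [498.45020483  37.0267882  154.78949738] [481.50130231  11.825312   139.16136208] [514.06837687  63.51570099 177.99499192] 152.69626794182568
5 13 481.5 513.9 152.2
15 36 481.9 514.1 153.9
25 48 482.0 514.0 153.0
35 36 481.7 513.7 152.4
45 45 482.0 513.1 152.3
55 24 481.8 512.2 152.9
-87 52 473.4 521.8 [118.  159.9 167.7]
-79 19 473.7 524.6 [115.9 143.9 166.2]
-71 17 474.0 524.0 [118.6 143.8 169. ]
-63 16 474.0 523.5 [123.  144.2 167.9]
-55 20 473.9 524.4 [112.1 147.3 165.3]
-47 17 473.9 523.8 [132.1 159.9 168.3]
-39 35 473.6 521.4 [115.4 121.9 140.2]
-31 8 482.1 502.7 [116.1 119.3 123.4]
```

Call:
apply_moves(series=[{"tx": -0.5,"ty": -3,"tz": 0,"ax": 0,"ay": 0,"az": 0,"gripper": 1},{"tx": -0.5,"ty": -6,"tz": 0,"ax": 0,"ay": 0,"az": 0,"gripper": 1},{"tx": 0,"ty": -8,"tz": 0,"ax": 0,"ay": 0,"az": 0,"gripper": 1},{"tx": 0,"ty": -9,"tz": 0,"ax": 0,"ay": 0,"az": 0,"gripper": 1},{"tx": 0,"ty": -9,"tz": 0,"ax": 0,"ay": 0,"az": 0,"gripper": 1},{"tx": 0,"ty": -8,"tz": 0,"ax": 0,"ay": 0,"az": 0,"gripper": 1},{"tx": 0,"ty": -7,"tz": 0,"ax": 0,"ay": 0,"az": 0,"gripper": 1},{"tx": 0,"ty": -5,"tz": 0,"ax": 0,"ay": 0,"az": 0,"gripper": 1},{"tx": 0,"ty": -2,"tz": 0,"ax": 0,"ay": 0,"az": 0,"gripper": 1},{"tx": 0,"ty": 0,"tz": 0,"ax": 0,"ay": 0,"az": 0,"gripper": 1}])

```text
clock: 9.3
tool_pos: [499.5, 63.3, 206.3]
tool_rot: [0.0, 0.001, 1.0, 0.0]
contact_force: [0.3, 1.3, -2.4]
gripper_width: 12.7
```

Call:
apply_moves(series=[{"tx": 0,"ty": 0,"tz": 1,"ax": 0,"ay": 0,"az": 0,"gripper": 1},{"tx": 0,"ty": 0,"tz": 2,"ax": 0,"ay": 0,"az": 0,"gripper": 1},{"tx": 0,"ty": 0,"tz": 3,"ax": 0,"ay": 0,"az": 0,"gripper": 1},{"tx": 0,"ty": 0,"tz": 3,"ax": 0,"ay": 0,"az": 0,"gripper": 1},{"tx": 0,"ty": 0,"tz": 3,"ax": 0,"ay": 0,"az": 0,"gripper": 1},{"tx": 0,"ty": 0,"tz": 2,"ax": 0,"ay": 0,"az": 0,"gripper": 1},{"tx": 0,"ty": 0,"tz": 1,"ax": 0,"ay": 0,"az": 0,"gripper": 1},{"tx": 0,"ty": 0,"tz": 1,"ax": 0,"ay": 0,"az": 0,"gripper": 1},{"tx": 0,"ty": 0,"tz": 1,"ax": 0,"ay": 0,"az": 0,"gripper": 1},{"tx": 0,"ty": 0,"tz": 0,"ax": 0,"ay": 0,"az": 0,"gripper": 1}])

```text
clock: 10.3
tool_pos: [499.5, 63.5, 189.3]
tool_rot: [-0.0, 0.001, 1.0, 0.0]
contact_force: [0.8, -0.2, -3.2]
gripper_width: 13.2
```

```bash
python3 st.py 499.5 64 181
python3 - <<'E'
from h import *
for n,b in(("scene",(250,130,450,330)),("top",(250,180,450,330))):
    p,d=vision.snapshot(n);np.savez(n+"2.npz",p=p,d=d);cv2.imwrite(f"pics/over_{n}.png",cv2.resize(p[b[1]:b[3],b[0]:b[2],::-1],None,fx=3,fy=3,interpolation=cv2.INTER_CUBIC))
d=np.load("top2.npz")["d"];v,u=np.nonzero(d>0);q=pts("top",np.c_[u,v],d[v,u])
m=(q[:,1]>-100)&(q[:,1]<10)&(q[:,2]>110)&(q[:,2]<185)&(abs(q[:,0]-500)<40);c=q[m]
for a in range(-95,5,6):
    s=c[(c[:,1]>a)&(c[:,1]<a+6)&(abs(c[:,0]-499)<10)]
    if len(s):print(a,len(s),s[:,0].min().round(1),s[:,0].max().round(1),np.percentile(s[:,2],[10,50,90]).round(1))
E
```

```text
10.3 pos [499.5  63.5 189.3] F [ 0.8  -0.2  -3.16] M [-0.01 -0.07 -0.03] w 13.2
z [-0.  0. -1.] x [-1.      0.0021  0.    ] yawy 89.88 pitch(y elev) 0.0
delta [-0.   0.5  8.3]
-89 20 489.2 508.6 [120.6 162.2 166.8]
-47 13 489.3 506.8 [131.2 134.5 139. ]
-41 14 489.2 508.7 [129.7 133.  137. ]
-35 12 491.4 506.5 [129.  135.9 141.8]
-29 14 489.1 507.1 [129.5 131.3 133.4]
-23 12 491.5 506.9 [128.7 132.8 135.7]
-17 13 489.9 508.3 [128.5 134.5 138.7]
-11 13 489.2 506.4 [129.  132.4 137.4]
-5 11 491.3 509.0 [130.6 134.6 137.3]
1 4 491.4 498.0 [129.5 137.6 142. ]
```

View pics/over_top.png

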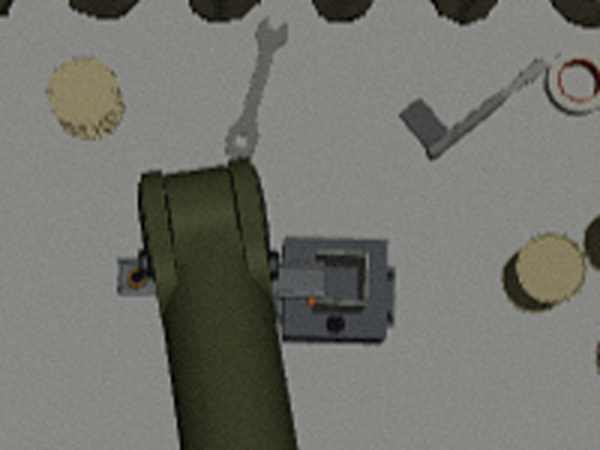

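View pics/over_scene.png

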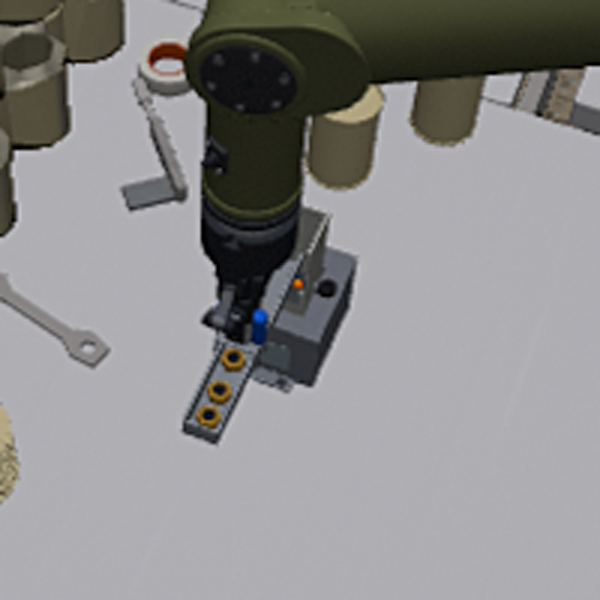

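Call:
apply_moves(series=[{"tx": 0,"ty": 0,"tz": 0.5,"ax": 0,"ay": 0,"az": 0,"gripper": 1},{"tx": 0,"ty": 0,"tz": 0.5,"ax": 0,"ay": 0,"az": 0,"gripper": 1},{"tx": 0,"ty": 0,"tz": 0.5,"ax": 0,"ay": 0,"az": 0,"gripper": 1},{"tx": 0,"ty": 0,"tz": 0.5,"ax": 0,"ay": 0,"az": 0,"gripper": 1},{"tx": 0,"ty": 0,"tz": 0.5,"ax": 0,"ay": 0,"az": 0,"gripper": 1},{"tx": 0,"ty": 0,"tz": 0,"ax": 0,"ay": 0,"az": 0,"gripper": 1},{"tx": 0,"ty": 0,"tz": 0,"ax": 0,"ay": 0,"az": 0,"gripper": 1},{"tx": 0,"ty": 0,"tz": 0,"ax": 0,"ay": 0,"az": 0,"gripper": 1},{"tx": 0,"ty": 0,"tz": 0,"ax": 0,"ay": 0,"az": 0,"gripper": 1},{"tx": 0,"ty": 0,"tz": 0,"ax": 0,"ay": 0,"az": 0,"gripper": 1}])

```text
clock: 11.4
tool_pos: [499.5, 63.5, 186.9]
tool_rot: [0.0, 0.001, 1.0, 0.0]
contact_force: [0.4, 0.1, -3.2]
gripper_width: 13.6
```

```bash
python3 st.py
```

```text
11.4 pos [499.5  63.5 186.9] F [ 0.41  0.08 -3.23] M [-0.01  0.05 -0.09] w 13.6
z [ 1.e-04  1.e-04 -1.e+00] x [-1.e+00  2.e-03 -1.e-04] yawy 89.88 pitch(y elev) 0.0
```

Call:
apply_moves(series=[{"tx": 0,"ty": 0,"tz": 0.5,"ax": 0,"ay": 0,"az": 0,"gripper": 1},{"tx": 0,"ty": 0,"tz": 0.5,"ax": 0,"ay": 0,"az": 0,"gripper": 1},{"tx": 0,"ty": 0,"tz": 0.5,"ax": 0,"ay": 0,"az": 0,"gripper": 1},{"tx": 0,"ty": 0,"tz": 0.5,"ax": 0,"ay": 0,"az": 0,"gripper": 1},{"tx": 0,"ty": 0,"tz": 0,"ax": 0,"ay": 0,"az": 0,"gripper": 1},{"tx": 0,"ty": 0,"tz": 0,"ax": 0,"ay": 0,"az": 0,"gripper": 1},{"tx": 0,"ty": 0,"tz": 0,"ax": 0,"ay": 0,"az": 0,"gripper": 1},{"tx": 0,"ty": 0,"tz": 0,"ax": 0,"ay": 0,"az": 0,"gripper": 1},{"tx": 0,"ty": 0,"tz": 0,"ax": 0,"ay": 0,"az": 0,"gripper": 1},{"tx": 0,"ty": 0,"tz": 0,"ax": 0,"ay": 0,"az": 0,"gripper": 1}])

```text
clock: 12.4
tool_pos: [499.5, 63.5, 184.9]
tool_rot: [0.0, 0.001, 1.0, 0.0]
contact_force: [0.3, -0.1, -2.5]
gripper_width: 13.4
```

```bash
python3 st.py
```

```text
12.4 pos [499.5  63.5 184.9] F [ 0.35 -0.12 -2.55] M [ 0.02  0.05 -0.07] w 13.4
z [ 1.e-04  1.e-04 -1.e+00] x [-1.e+00  2.e-03 -1.e-04] yawy 89.88 pitch(y elev) 0.0
```

Call:
apply_moves(series=[{"tx": 0,"ty": 0,"tz": 0.5,"ax": 0,"ay": 0,"az": 0,"gripper": 1},{"tx": 0,"ty": 0,"tz": 0.5,"ax": 0,"ay": 0,"az": 0,"gripper": 1},{"tx": 0,"ty": 0,"tz": 0.5,"ax": 0,"ay": 0,"az": 0,"gripper": 1},{"tx": 0,"ty": 0,"tz": 0,"ax": 0,"ay": 0,"az": 0,"gripper": 1},{"tx": 0,"ty": 0,"tz": 0,"ax": 0,"ay": 0,"az": 0,"gripper": 1},{"tx": 0,"ty": 0,"tz": 0,"ax": 0,"ay": 0,"az": 0,"gripper": 1},{"tx": 0,"ty": 0,"tz": 0,"ax": 0,"ay": 0,"az": 0,"gripper": 1},{"tx": 0,"ty": 0,"tz": 0,"ax": 0,"ay": 0,"az": 0,"gripper": 1},{"tx": 0,"ty": 0,"tz": 0,"ax": 0,"ay": 0,"az": 0,"gripper": 1},{"tx": 0,"ty": 0,"tz": 0,"ax": 0,"ay": 0,"az": 0,"gripper": 1}])

```text
clock: 13.4
tool_pos: [499.5, 63.5, 183.3]
tool_rot: [0.0, 0.001, 1.0, 0.0]
contact_force: [-0.2, -0.2, -2.5]
gripper_width: 12.9
```

```bash
python3 st.py
```

```text
13.4 pos [499.5  63.5 183.3] F [-0.23 -0.2  -2.52] M [-0.01 -0.01  0.03] w 12.9
z [ 0.  0. -1.] x [-1.     0.002 -0.   ] yawy 89.89 pitch(y elev) 0.0
```

Call:
apply_moves(series=[{"tx": 0,"ty": 0,"tz": 0.5,"ax": 0,"ay": 0,"az": 0,"gripper": 1},{"tx": 0,"ty": 0,"tz": 0.5,"ax": 0,"ay": 0,"az": 0,"gripper": 1},{"tx": 0,"ty": 0,"tz": 0.5,"ax": 0,"ay": 0,"az": 0,"gripper": 1},{"tx": 0,"ty": 0,"tz": 0,"ax": 0,"ay": 0,"az": 0,"gripper": 1},{"tx": 0,"ty": 0,"tz": 0,"ax": 0,"ay": 0,"az": 0,"gripper": 1},{"tx": 0,"ty": 0,"tz": 0,"ax": 0,"ay": 0,"az": 0,"gripper": 1},{"tx": 0,"ty": 0,"tz": 0,"ax": 0,"ay": 0,"az": 0,"gripper": 1},{"tx": 0,"ty": 0,"tz": 0,"ax": 0,"ay": 0,"az": 0,"gripper": 1},{"tx": 0,"ty": 0,"tz": 0,"ax": 0,"ay": 0,"az": 0,"gripper": 1},{"tx": 0,"ty": 0,"tz": 0,"ax": 0,"ay": 0,"az": 0,"gripper": 1}])

```text
clock: 14.4
tool_pos: [499.5, 63.5, 181.8]
tool_rot: [0.0, 0.001, 1.0, 0.0]
contact_force: [-0.5, -0.2, -2.8]
gripper_width: 13.3
```

```bash
python3 st.py
```

```text
14.4 pos [499.5  63.5 181.8] F [-0.49 -0.24 -2.77] M [-0.    0.03 -0.03] w 13.3
z [ 0.  0. -1.] x [-1.     0.002 -0.   ] yawy 89.88 pitch(y elev) 0.0
```

Call:
apply_moves(series=[{"tx": 0,"ty": 0,"tz": 0.5,"ax": 0,"ay": 0,"az": 0,"gripper": 1},{"tx": 0,"ty": 0,"tz": 0.5,"ax": 0,"ay": 0,"az": 0,"gripper": 1},{"tx": 0,"ty": 0,"tz": 0.5,"ax": 0,"ay": 0,"az": 0,"gripper": 1},{"tx": 0,"ty": 0,"tz": 0,"ax": 0,"ay": 0,"az": 0,"gripper": 1},{"tx": 0,"ty": 0,"tz": 0,"ax": 0,"ay": 0,"az": 0,"gripper": 1},{"tx": 0,"ty": 0,"tz": 0,"ax": 0,"ay": 0,"az": 0,"gripper": 1},{"tx": 0,"ty": 0,"tz": 0,"ax": 0,"ay": 0,"az": 0,"gripper": 1},{"tx": 0,"ty": 0,"tz": 0,"ax": 0,"ay": 0,"az": 0,"gripper": 1},{"tx": 0,"ty": 0,"tz": 0,"ax": 0,"ay": 0,"az": 0,"gripper": 1},{"tx": 0,"ty": 0,"tz": 0,"ax": 0,"ay": 0,"az": 0,"gripper": 1}])

```text
clock: 15.4
tool_pos: [499.5, 63.5, 180.4]
tool_rot: [0.0, 0.001, 1.0, 0.0]
contact_force: [-0.4, -0.5, -3.2]
gripper_width: 13.4
```

```bash
python3 st.py
```

```text
15.4 pos [499.5  63.5 180.4] F [-0.38 -0.5  -3.16] M [-0.04 -0.02 -0.04] w 13.4
z [ 1.e-04  1.e-04 -1.e+00] x [-1.0e+00  2.1e-03 -1.0e-04] yawy 89.88 pitch(y elev) 0.0
```

Call:
apply_moves(series=[{"tx": 0,"ty": 0,"tz": 0.5,"ax": 0,"ay": 0,"az": 0,"gripper": 1},{"tx": 0,"ty": 0,"tz": 0.5,"ax": 0,"ay": 0,"az": 0,"gripper": 1},{"tx": 0,"ty": 0,"tz": 0.5,"ax": 0,"ay": 0,"az": 0,"gripper": 1},{"tx": 0,"ty": 0,"tz": 0,"ax": 0,"ay": 0,"az": 0,"gripper": 1},{"tx": 0,"ty": 0,"tz": 0,"ax": 0,"ay": 0,"az": 0,"gripper": 1},{"tx": 0,"ty": 0,"tz": 0,"ax": 0,"ay": 0,"az": 0,"gripper": 1},{"tx": 0,"ty": 0,"tz": 0,"ax": 0,"ay": 0,"az": 0,"gripper": 1},{"tx": 0,"ty": 0,"tz": 0,"ax": 0,"ay": 0,"az": 0,"gripper": 1},{"tx": 0,"ty": 0,"tz": 0,"ax": 0,"ay": 0,"az": 0,"gripper": 1},{"tx": 0,"ty": 0,"tz": 0,"ax": 0,"ay": 0,"az": 0,"gripper": 1}])

```text
clock: 16.4
tool_pos: [499.6, 63.6, 178.9]
tool_rot: [0.0, 0.001, 1.0, 0.0]
contact_force: [0.5, 0.0, -0.9]
gripper_width: 13.4
```

```bash
python3 st.py
```

```text
16.4 pos [499.6  63.6 178.9] F [ 0.53  0.03 -0.92] M [-0.    0.11 -0.04] w 13.4
z [ 3.e-04  2.e-04 -1.e+00] x [-1.0e+00  1.9e-03 -3.0e-04] yawy 89.89 pitch(y elev) 0.01
```

Call:
apply_moves(series=[{"tx": 0,"ty": 0,"tz": 0.3,"ax": 0,"ay": 0,"az": 0,"gripper": 1},{"tx": 0,"ty": 0,"tz": 0.3,"ax": 0,"ay": 0,"az": 0,"gripper": 1},{"tx": 0,"ty": 0,"tz": 0,"ax": 0,"ay": 0,"az": 0,"gripper": 1},{"tx": 0,"ty": 0,"tz": 0,"ax": 0,"ay": 0,"az": 0,"gripper": 1},{"tx": 0,"ty": 0,"tz": 0,"ax": 0,"ay": 0,"az": 0,"gripper": 1},{"tx": 0,"ty": 0,"tz": 0,"ax": 0,"ay": 0,"az": 0,"gripper": 1},{"tx": 0,"ty": 0,"tz": 0,"ax": 0,"ay": 0,"az": 0,"gripper": 1},{"tx": 0,"ty": 0,"tz": 0,"ax": 0,"ay": 0,"az": 0,"gripper": 1},{"tx": 0,"ty": 0,"tz": 0,"ax": 0,"ay": 0,"az": 0,"gripper": 1},{"tx": 0,"ty": 0,"tz": 0,"ax": 0,"ay": 0,"az": 0,"gripper": 1}])

```text
clock: 17.4
tool_pos: [499.6, 63.6, 178.3]
tool_rot: [0.0, 0.001, 1.0, 0.0]
contact_force: [-0.5, 1.7, 1.0]
gripper_width: 12.9
```

```bash
python3 st.py
```

```text
17.4 pos [499.6  63.6 178.3] F [-0.47  1.73  1.05] M [ 0.08  0.06 -0.03] w 12.9
z [ 3.e-04  2.e-04 -1.e+00] x [-1.0e+00  1.9e-03 -3.0e-04] yawy 89.89 pitch(y elev) 0.01
```

Call:
apply_moves(series=[{"tx": 0,"ty": 0,"tz": 0,"ax": 0,"ay": 0,"az": 0,"gripper": 1},{"tx": 0,"ty": 0,"tz": 0,"ax": 0,"ay": 0,"az": 0,"gripper": 1},{"tx": 0,"ty": 0,"tz": 0,"ax": 0,"ay": 0,"az": 0,"gripper": 1},{"tx": 0,"ty": 0,"tz": 0,"ax": 0,"ay": 0,"az": 0,"gripper": 1},{"tx": 0,"ty": 0,"tz": 0,"ax": 0,"ay": 0,"az": 0,"gripper": 1},{"tx": 0,"ty": 0,"tz": 0,"ax": 0,"ay": 0,"az": 0,"gripper": 1},{"tx": 0,"ty": 0,"tz": 0,"ax": 0,"ay": 0,"az": 0,"gripper": 1},{"tx": 0,"ty": 0,"tz": 0,"ax": 0,"ay": 0,"az": 0,"gripper": 1},{"tx": 0,"ty": 0,"tz": 0,"ax": 0,"ay": 0,"az": 0,"gripper": 1},{"tx": 0,"ty": 0,"tz": 0,"ax": 0,"ay": 0,"az": 0,"gripper": 1}])

```text
clock: 18.4
tool_pos: [499.5, 63.5, 178.3]
tool_rot: [0.0, 0.001, 1.0, 0.0]
contact_force: [-0.4, 2.0, 1.2]
gripper_width: 13.1
```

```bash
python3 st.py
```

```text
18.4 pos [499.5  63.5 178.3] F [-0.36  1.95  1.18] M [ 0.08 -0.02 -0.02] w 13.1
z [ 1.e-04  1.e-04 -1.e+00] x [-1.e+00  2.e-03 -1.e-04] yawy 89.89 pitch(y elev) 0.01
```

Call:
apply_moves(series=[{"tx": 0,"ty": -0.53,"tz": -0.85,"ax": -0.5,"ay": 0,"az": 0,"gripper": 1},{"tx": 0,"ty": -0.53,"tz": -0.85,"ax": -0.5,"ay": 0,"az": 0,"gripper": 1},{"tx": 0,"ty": -0.53,"tz": -0.85,"ax": -0.5,"ay": 0,"az": 0,"gripper": 1},{"tx": 0,"ty": -0.53,"tz": -0.85,"ax": -0.5,"ay": 0,"az": 0,"gripper": 1},{"tx": 0,"ty": -0.53,"tz": -0.85,"ax": -0.5,"ay": 0,"az": 0,"gripper": 1},{"tx": 0,"ty": -0.53,"tz": -0.85,"ax": -0.5,"ay": 0,"az": 0,"gripper": 1},{"tx": 0,"ty": 0,"tz": 0,"ax": 0,"ay": 0,"az": 0,"gripper": 1},{"tx": 0,"ty": 0,"tz": 0,"ax": 0,"ay": 0,"az": 0,"gripper": 1},{"tx": 0,"ty": 0,"tz": 0,"ax": 0,"ay": 0,"az": 0,"gripper": 1},{"tx": 0,"ty": 0,"tz": 0,"ax": 0,"ay": 0,"az": 0,"gripper": 1}])

```text
clock: 19.4
tool_pos: [499.5, 59.7, 183.2]
tool_rot: [0.0, 0.001, 1.0, 0.026]
contact_force: [0.1, 0.2, 1.3]
gripper_width: 13.3
```

```bash
python3 st.py
```

```text
19.4 pos [499.5  59.7 183.2] F [0.14 0.16 1.31] M [-0.52 -0.06  0.03] w 13.3
z [ 2.000e-04  5.160e-02 -9.987e-01] x [-1.      0.0021 -0.    ] yawy 89.88 pitch(y elev) 2.96
```

Call:
apply_moves(series=[{"tx": 0,"ty": -0.53,"tz": -0.85,"ax": -0.5,"ay": 0,"az": 0,"gripper": 1},{"tx": 0,"ty": -0.53,"tz": -0.85,"ax": -0.5,"ay": 0,"az": 0,"gripper": 1},{"tx": 0,"ty": -0.53,"tz": -0.85,"ax": -0.5,"ay": 0,"az": 0,"gripper": 1},{"tx": 0,"ty": -0.53,"tz": -0.85,"ax": -0.5,"ay": 0,"az": 0,"gripper": 1},{"tx": 0,"ty": -0.53,"tz": -0.85,"ax": -0.5,"ay": 0,"az": 0,"gripper": 1},{"tx": 0,"ty": -0.53,"tz": -0.85,"ax": -0.5,"ay": 0,"az": 0,"gripper": 1},{"tx": 0,"ty": -0.53,"tz": -0.85,"ax": -0.5,"ay": 0,"az": 0,"gripper": 1},{"tx": 0,"ty": -0.53,"tz": -0.85,"ax": -0.5,"ay": 0,"az": 0,"gripper": 1},{"tx": 0,"ty": 0,"tz": 0,"ax": 0,"ay": 0,"az": 0,"gripper": 1},{"tx": 0,"ty": 0,"tz": 0,"ax": 0,"ay": 0,"az": 0,"gripper": 1}])

```text
clock: 20.4
tool_pos: [499.5, 55.3, 189.7]
tool_rot: [0.0, 0.001, 0.998, 0.061]
contact_force: [0.7, -1.4, 1.1]
gripper_width: 13.3
```

```bash
python3 st.py
```

```text
20.4 pos [499.5  55.3 189.7] F [ 0.72 -1.39  1.13] M [-0.82 -0.03  0.03] w 13.3
z [ 4.000e-04  1.218e-01 -9.926e-01] x [-1.0e+00  2.2e-03 -1.0e-04] yawy 89.88 pitch(y elev) 6.99
```

Call:
apply_moves(series=[{"tx": 0,"ty": -0.53,"tz": -0.85,"ax": -0.5,"ay": 0,"az": 0,"gripper": 1},{"tx": 0,"ty": -0.53,"tz": -0.85,"ax": -0.5,"ay": 0,"az": 0,"gripper": 1},{"tx": 0,"ty": -0.53,"tz": -0.85,"ax": -0.5,"ay": 0,"az": 0,"gripper": 1},{"tx": 0,"ty": -0.53,"tz": -0.85,"ax": -0.5,"ay": 0,"az": 0,"gripper": 1},{"tx": 0,"ty": -0.53,"tz": -0.85,"ax": -0.5,"ay": 0,"az": 0,"gripper": 1},{"tx": 0,"ty": -0.53,"tz": -0.85,"ax": -0.5,"ay": 0,"az": 0,"gripper": 1},{"tx": 0,"ty": -0.53,"tz": -0.85,"ax": -0.5,"ay": 0,"az": 0,"gripper": 1},{"tx": 0,"ty": -0.53,"tz": -0.85,"ax": -0.5,"ay": 0,"az": 0,"gripper": 1},{"tx": 0,"ty": 0,"tz": 0,"ax": 0,"ay": 0,"az": 0,"gripper": 1},{"tx": 0,"ty": 0,"tz": 0,"ax": 0,"ay": 0,"az": 0,"gripper": 1}])

```text
clock: 21.4
tool_pos: [499.5, 50.2, 195.8]
tool_rot: [0.0, 0.001, 0.995, 0.096]
contact_force: [-0.4, -1.2, 1.6]
gripper_width: 13.2
```

```bash
python3 st.py
```

```text
21.4 pos [499.5  50.2 195.8] F [-0.36 -1.24  1.62] M [-0.68  0.02 -0.02] w 13.2
z [ 5.000e-04  1.910e-01 -9.816e-01] x [-1.e+00  2.e-03 -1.e-04] yawy 89.89 pitch(y elev) 11.01
```

Call:
apply_moves(series=[{"tx": 0,"ty": -0.53,"tz": -0.88,"ax": -0.5,"ay": 0,"az": 0,"gripper": 1},{"tx": 0,"ty": -0.53,"tz": -0.87,"ax": -0.5,"ay": 0,"az": 0,"gripper": 1},{"tx": 0,"ty": -0.53,"tz": -0.87,"ax": -0.5,"ay": 0,"az": 0,"gripper": 1},{"tx": 0,"ty": -0.53,"tz": -0.87,"ax": -0.5,"ay": 0,"az": 0,"gripper": 1},{"tx": 0,"ty": -0.53,"tz": -0.87,"ax": -0.5,"ay": 0,"az": 0,"gripper": 1},{"tx": 0,"ty": -0.53,"tz": -0.87,"ax": -0.5,"ay": 0,"az": 0,"gripper": 1},{"tx": 0,"ty": -0.53,"tz": -0.87,"ax": -0.5,"ay": 0,"az": 0,"gripper": 1},{"tx": 0,"ty": -0.53,"tz": -0.87,"ax": -0.5,"ay": 0,"az": 0,"gripper": 1},{"tx": 0,"ty": 0,"tz": 0,"ax": 0,"ay": 0,"az": 0,"gripper": 1},{"tx": 0,"ty": 0,"tz": 0,"ax": 0,"ay": 0,"az": 0,"gripper": 1}])

```text
clock: 22.4
tool_pos: [499.5, 44.2, 201.6]
tool_rot: [0.0, 0.001, 0.991, 0.13]
contact_force: [-0.5, 0.2, 1.8]
gripper_width: 13.3
```

```bash
python3 st.py
```

```text
22.4 pos [499.5  44.2 201.6] F [-0.53  0.19  1.84] M [-0.6   0.01 -0.08] w 13.3
z [ 7.000e-04  2.585e-01 -9.660e-01] x [-1.0e+00  2.3e-03 -1.0e-04] yawy 89.87 pitch(y elev) 14.98
```

Call:
apply_moves(series=[{"tx": 0,"ty": -0.53,"tz": -0.89,"ax": -0.5,"ay": 0,"az": 0,"gripper": 1},{"tx": 0,"ty": -0.53,"tz": -0.88,"ax": -0.5,"ay": 0,"az": 0,"gripper": 1},{"tx": 0,"ty": -0.53,"tz": -0.87,"ax": -0.5,"ay": 0,"az": 0,"gripper": 1},{"tx": 0,"ty": -0.53,"tz": -0.87,"ax": -0.5,"ay": 0,"az": 0,"gripper": 1},{"tx": 0,"ty": -0.53,"tz": -0.87,"ax": -0.5,"ay": 0,"az": 0,"gripper": 1},{"tx": 0,"ty": -0.53,"tz": -0.87,"ax": -0.5,"ay": 0,"az": 0,"gripper": 1},{"tx": 0,"ty": -0.53,"tz": -0.87,"ax": -0.5,"ay": 0,"az": 0,"gripper": 1},{"tx": 0,"ty": -0.53,"tz": -0.87,"ax": -0.5,"ay": 0,"az": 0,"gripper": 1},{"tx": 0,"ty": 0,"tz": 0,"ax": 0,"ay": 0,"az": 0,"gripper": 1},{"tx": 0,"ty": 0,"tz": 0,"ax": 0,"ay": 0,"az": 0,"gripper": 1}])

```text
clock: 23.4
tool_pos: [499.4, 38.2, 207.0]
tool_rot: [0.0, 0.001, 0.986, 0.165]
contact_force: [-0.5, -0.9, 0.8]
gripper_width: 13.1
```

```bash
python3 st.py;python3 - <<'E'
from h import *
b=(250,130,450,330)
p,d=vision.snapshot("scene");cv2.imwrite("pics/tip1.png",cv2.resize(p[b[1]:b[3],b[0]:b[2],::-1],None,fx=3,fy=3,interpolation=cv2.INTER_CUBIC))
E
```

```text
23.4 pos [499.4  38.2 207. ] F [-0.54 -0.89  0.77] M [-0.85 -0.03  0.01] w 13.1
z [ 7.000e-04  3.253e-01 -9.456e-01] x [-1.      0.0022 -0.    ] yawy 89.88 pitch(y elev) 18.99
```

View pics/tip1.png

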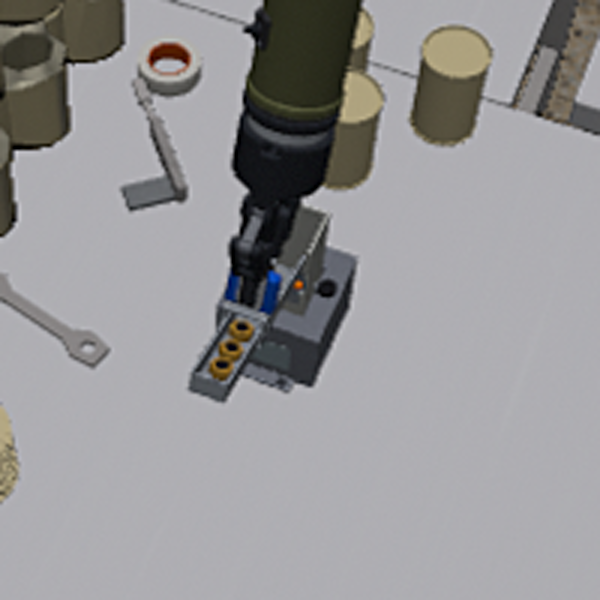

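Call:
apply_moves(series=[{"tx": 0,"ty": -0.53,"tz": -0.85,"ax": -0.5,"ay": 0,"az": 0,"gripper": 1},{"tx": 0,"ty": -0.53,"tz": -0.85,"ax": -0.5,"ay": 0,"az": 0,"gripper": 1},{"tx": 0,"ty": -0.53,"tz": -0.85,"ax": -0.5,"ay": 0,"az": 0,"gripper": 1},{"tx": 0,"ty": -0.53,"tz": -0.85,"ax": -0.5,"ay": 0,"az": 0,"gripper": 1},{"tx": 0,"ty": -0.53,"tz": -0.85,"ax": -0.5,"ay": 0,"az": 0,"gripper": 1},{"tx": 0,"ty": -0.53,"tz": -0.85,"ax": -0.5,"ay": 0,"az": 0,"gripper": 1},{"tx": 0,"ty": -0.53,"tz": -0.85,"ax": -0.5,"ay": 0,"az": 0,"gripper": 1},{"tx": 0,"ty": -0.53,"tz": -0.85,"ax": -0.5,"ay": 0,"az": 0,"gripper": 1},{"tx": 0,"ty": 0,"tz": 0,"ax": 0,"ay": 0,"az": 0,"gripper": 1},{"tx": 0,"ty": 0,"tz": 0,"ax": 0,"ay": 0,"az": 0,"gripper": 1}])

```text
clock: 24.45
tool_pos: [499.5, 32.0, 212.0]
tool_rot: [0.0, 0.001, 0.98, 0.199]
contact_force: [0.1, -1.9, 1.7]
gripper_width: 13.1
```

```bash
python3 st.py;python3 - <<'E'
from h import *
b=(250,130,450,330)
p,d=vision.snapshot("scene");cv2.imwrite("pics/tip2.png",cv2.resize(p[b[1]:b[3],b[0]:b[2],::-1],None,fx=3,fy=3,interpolation=cv2.INTER_CUBIC))
E
```

```text
24.45 pos [499.5  32.  212. ] F [ 0.13 -1.92  1.72] M [-0.95  0.06 -0.05] w 13.1
z [ 0.001   0.3907 -0.9205] x [-1.0e+00  2.2e-03 -1.0e-04] yawy 89.88 pitch(y elev) 23.0
```

View pics/tip2.png

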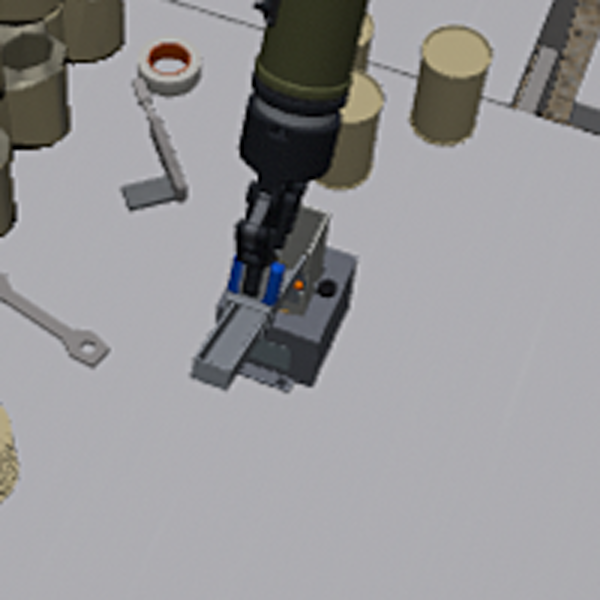

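Call:
apply_moves(series=[{"tx": 0,"ty": -0.53,"tz": -0.87,"ax": -0.5,"ay": 0,"az": 0,"gripper": 1},{"tx": 0,"ty": -0.53,"tz": -0.87,"ax": -0.5,"ay": 0,"az": 0,"gripper": 1},{"tx": 0,"ty": -0.53,"tz": -0.86,"ax": -0.5,"ay": 0,"az": 0,"gripper": 1},{"tx": 0,"ty": -0.53,"tz": -0.86,"ax": -0.5,"ay": 0,"az": 0,"gripper": 1},{"tx": 0,"ty": -0.53,"tz": -0.86,"ax": -0.5,"ay": 0,"az": 0,"gripper": 1},{"tx": 0,"ty": -0.53,"tz": -0.86,"ax": -0.5,"ay": 0,"az": 0,"gripper": 1},{"tx": 0,"ty": -0.53,"tz": -0.86,"ax": -0.5,"ay": 0,"az": 0,"gripper": 1},{"tx": 0,"ty": -0.53,"tz": -0.86,"ax": -0.5,"ay": 0,"az": 0,"gripper": 1},{"tx": 0,"ty": 0,"tz": 0,"ax": 0,"ay": 0,"az": 0,"gripper": 1},{"tx": 0,"ty": 0,"tz": 0,"ax": 0,"ay": 0,"az": 0,"gripper": 1}])

```text
clock: 25.5
tool_pos: [499.4, 25.2, 216.4]
tool_rot: [0.0, 0.001, 0.972, 0.233]
contact_force: [-0.1, -1.8, 0.8]
gripper_width: 13.1
```

```bash
python3 st.py;python3 - <<'E'
from h import *
for n,b in(("scene",(290,180,390,280)),("top",(300,220,420,310))):
    p,d=vision.snapshot(n);cv2.imwrite(f"pics/tip3_{n}.png",cv2.resize(p[b[1]:b[3],b[0]:b[2],::-1],None,fx=6,fy=6,interpolation=cv2.INTER_CUBIC))
E
```

```text
25.5 pos [499.4  25.2 216.4] F [-0.11 -1.78  0.81] M [-0.99 -0.06 -0.01] w 13.1
z [ 0.0011  0.4539 -0.8911] x [-1.0e+00  2.2e-03 -1.0e-04] yawy 89.88 pitch(y elev) 26.99
```

View pics/tip3_top.png

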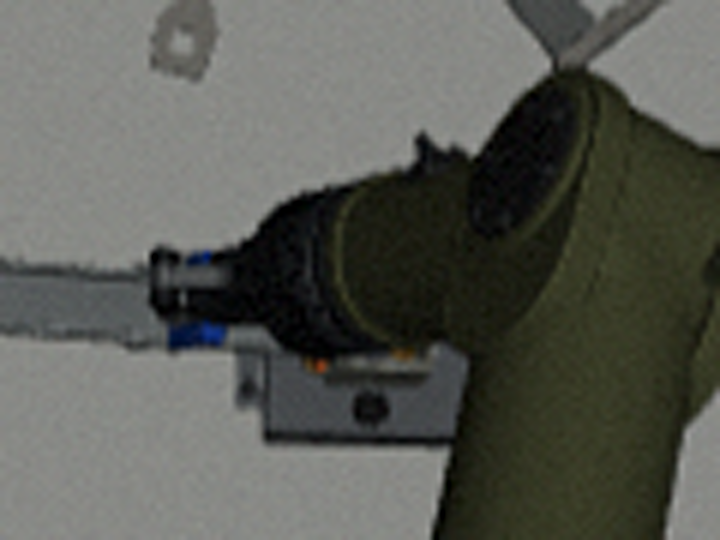

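Call:
apply_moves(series=[{"tx": 0,"ty": -0.53,"tz": -0.85,"ax": -0.5,"ay": 0,"az": 0,"gripper": 1},{"tx": 0,"ty": -0.53,"tz": -0.85,"ax": -0.5,"ay": 0,"az": 0,"gripper": 1},{"tx": 0,"ty": -0.53,"tz": -0.85,"ax": -0.5,"ay": 0,"az": 0,"gripper": 1},{"tx": 0,"ty": -0.53,"tz": -0.85,"ax": -0.5,"ay": 0,"az": 0,"gripper": 1},{"tx": 0,"ty": -0.53,"tz": -0.85,"ax": -0.5,"ay": 0,"az": 0,"gripper": 1},{"tx": 0,"ty": -0.53,"tz": -0.85,"ax": -0.5,"ay": 0,"az": 0,"gripper": 1},{"tx": 0,"ty": -0.53,"tz": -0.85,"ax": -0.5,"ay": 0,"az": 0,"gripper": 1},{"tx": 0,"ty": 0,"tz": 0,"ax": 0,"ay": 0,"az": 0,"gripper": 1},{"tx": 0,"ty": 0,"tz": 0,"ax": 0,"ay": 0,"az": 0,"gripper": 1},{"tx": 0,"ty": 0,"tz": 0,"ax": 0,"ay": 0,"az": 0,"gripper": 1}])

```text
clock: 26.6
tool_pos: [499.4, 19.1, 219.9]
tool_rot: [0.0, 0.001, 0.965, 0.263]
contact_force: [-0.5, -0.6, 0.9]
gripper_width: 13.1
```

```bash
python3 st.py;python3 - <<'E'
from h import *
for n,b in(("scene",(290,180,390,280)),("top",(300,220,420,310))):
    p,d=vision.snapshot(n);cv2.imwrite(f"pics/tip4_{n}.png",cv2.resize(p[b[1]:b[3],b[0]:b[2],::-1],None,fx=6,fy=6,interpolation=cv2.INTER_CUBIC))
    hsv=cv2.cvtColor(p,cv2.COLOR_RGB2HSV);m=cv2.inRange(hsv,(5,120,60),(28,255,255))
    k,l,s,ce=cv2.connectedComponentsWithStats(m)
    for i in range(1,k):
        if b[0]<ce[i][0]<b[2] and b[1]<ce[i][1]<b[3] and s[i,4]>1:
            vv,uu=np.nonzero((l==i)&(d>0))
            if len(vv): print(n,ce[i].round(1),s[i,4],np.median(pts(n,np.c_[uu,vv],d[vv,uu]),0).round(1), hsv[vv[0],uu[0]])
E
```

```text
26.6 pos [499.4  19.1 219.9] F [-0.46 -0.57  0.86] M [-1.15  0.02 -0.03] w 13.1
z [ 0.0012  0.5072 -0.8618] x [-1.e+00  2.e-03 -2.e-04] yawy 89.89 pitch(y elev) 30.48
scene [348.8 224.6] 9 [481.4 -32.9 120. ] [ 12 163 108]
scene [344.5 233. ] 2 [503.4 -75.3  11.2] [ 19 130 118]
top [352.8 280. ] 8 [481.7 -33.3 119.8] [ 14 187 105]
```

View pics/tip4_top.png

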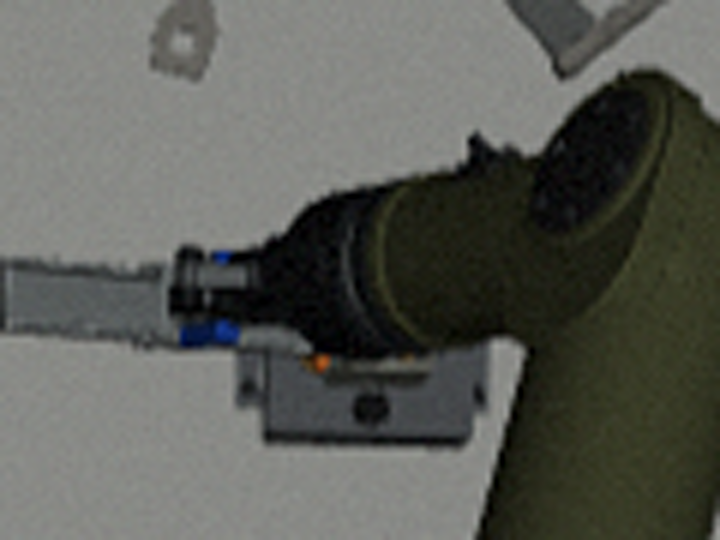

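View pics/tip4_scene.png

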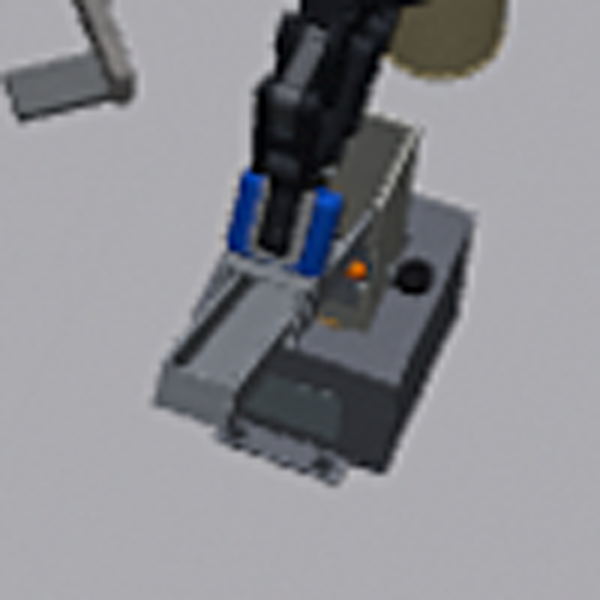

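Call:
apply_moves(series=[{"tx": 0,"ty": -0.53,"tz": -0.8,"ax": -0.5,"ay": 0,"az": 0,"gripper": 1},{"tx": 0,"ty": -0.53,"tz": -0.8,"ax": -0.5,"ay": 0,"az": 0,"gripper": 1},{"tx": 0,"ty": 0,"tz": 0,"ax": 0,"ay": 0,"az": 0,"gripper": 1},{"tx": 0,"ty": 0,"tz": 0,"ax": 0,"ay": 0,"az": 0,"gripper": 1},{"tx": 0,"ty": 0,"tz": 0,"ax": 0,"ay": 0,"az": 0,"gripper": 1},{"tx": 0,"ty": 0,"tz": 0,"ax": 0,"ay": 0,"az": 0,"gripper": 1},{"tx": 0,"ty": 0,"tz": 0,"ax": 0,"ay": 0,"az": 0,"gripper": 1},{"tx": 0,"ty": 0,"tz": 0,"ax": 0,"ay": 0,"az": 0,"gripper": 1},{"tx": 0,"ty": 0,"tz": 0,"ax": 0,"ay": 0,"az": 0,"gripper": 1},{"tx": 0,"ty": 0,"tz": 0,"ax": 0,"ay": 0,"az": 0,"gripper": 1}])

```text
clock: 27.7
tool_pos: [499.4, 17.4, 220.7]
tool_rot: [0.0, 0.001, 0.962, 0.271]
contact_force: [-0.1, -2.9, 1.2]
gripper_width: 13.5
```

```bash
python3 st.py;python3 - <<'E'
from h import *
n="scene";P=[]
for i in range(3):
    p,d=vision.snapshot(n);P.append(p.astype(float))
p=np.mean(P,0).astype(np.uint8);b=(320,200,370,250);cv2.imwrite("pics/tip5.png",cv2.resize(p[b[1]:b[3],b[0]:b[2],::-1],None,fx=12,fy=12,interpolation=cv2.INTER_CUBIC))
E
```

```text
27.7 pos [499.4  17.4 220.7] F [-0.08 -2.85  1.22] M [-1.33 -0.01 -0.07] w 13.5
z [ 0.0012  0.5224 -0.8527] x [-1.0e+00  2.1e-03 -1.0e-04] yawy 89.89 pitch(y elev) 31.49
```

View pics/tip5.png

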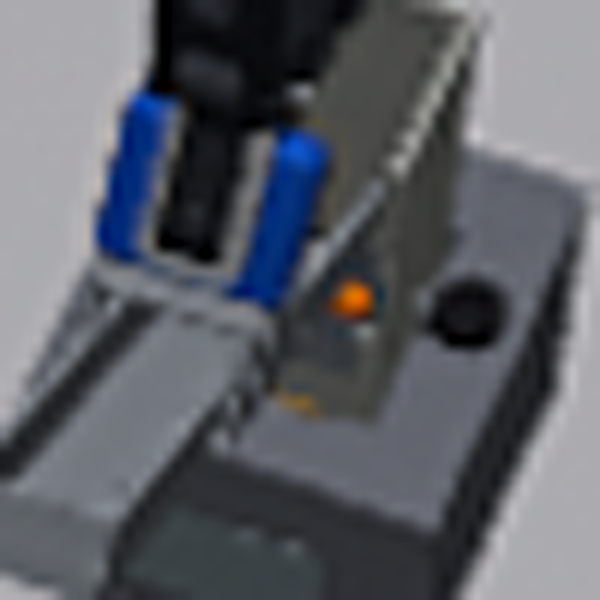

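Call:
apply_moves(series=[{"tx": 0,"ty": 0.53,"tz": 0.84,"ax": 0.5,"ay": 0,"az": 0,"gripper": 1},{"tx": 0,"ty": 1.06,"tz": 1.7,"ax": 1,"ay": 0,"az": 0,"gripper": 1},{"tx": 0,"ty": 1.06,"tz": 1.7,"ax": 1,"ay": 0,"az": 0,"gripper": 1},{"tx": 0,"ty": 1.06,"tz": 1.7,"ax": 1,"ay": 0,"az": 0,"gripper": 1},{"tx": 0,"ty": 1.06,"tz": 1.7,"ax": 1,"ay": 0,"az": 0,"gripper": 1},{"tx": 0,"ty": 1.06,"tz": 1.7,"ax": 1,"ay": 0,"az": 0,"gripper": 1},{"tx": 0,"ty": 1.06,"tz": 1.7,"ax": 1,"ay": 0,"az": 0,"gripper": 1},{"tx": 0,"ty": 0.53,"tz": 0.85,"ax": 0.5,"ay": 0,"az": 0,"gripper": 1},{"tx": 0,"ty": 0,"tz": 0,"ax": 0,"ay": 0,"az": 0,"gripper": 1},{"tx": 0,"ty": 0,"tz": 0,"ax": 0,"ay": 0,"az": 0,"gripper": 1}])

```text
clock: 28.85
tool_pos: [499.3, 30.1, 214.0]
tool_rot: [0.0, 0.001, 0.977, 0.213]
contact_force: [-0.8, -1.3, 1.5]
gripper_width: 13.3
```

```bash
python3 st.py
```

```text
28.85 pos [499.3  30.1 214. ] F [-0.84 -1.33  1.54] M [-1.08 -0.07 -0.  ] w 13.3
z [ 6.000e-04  4.156e-01 -9.096e-01] x [-1.0e+00  1.7e-03  1.0e-04] yawy 89.9 pitch(y elev) 24.55
```

Call:
apply_moves(series=[{"tx": 0,"ty": 0.53,"tz": 0.84,"ax": 0.5,"ay": 0,"az": 0,"gripper": 1},{"tx": 0,"ty": 1.06,"tz": 1.7,"ax": 1,"ay": 0,"az": 0,"gripper": 1},{"tx": 0,"ty": 1.06,"tz": 1.7,"ax": 1,"ay": 0,"az": 0,"gripper": 1},{"tx": 0,"ty": 1.06,"tz": 1.7,"ax": 1,"ay": 0,"az": 0,"gripper": 1},{"tx": 0,"ty": 1.06,"tz": 1.7,"ax": 1,"ay": 0,"az": 0,"gripper": 1},{"tx": 0,"ty": 1.06,"tz": 1.7,"ax": 1,"ay": 0,"az": 0,"gripper": 1},{"tx": 0,"ty": 1.06,"tz": 1.7,"ax": 1,"ay": 0,"az": 0,"gripper": 1},{"tx": 0,"ty": 1.06,"tz": 1.7,"ax": 1,"ay": 0,"az": 0,"gripper": 1},{"tx": 0,"ty": 0.53,"tz": 0.84,"ax": 0.5,"ay": 0,"az": 0,"gripper": 1},{"tx": 0,"ty": 0,"tz": 0,"ax": 0,"ay": 0,"az": 0,"gripper": 1}])

```text
clock: 29.85
tool_pos: [499.3, 42.9, 204.1]
tool_rot: [0.0, 0.001, 0.99, 0.143]
contact_force: [-1.0, -1.9, 0.1]
gripper_width: 13.3
```

```bash
python3 st.py
```

```text
29.85 pos [499.3  42.9 204.1] F [-0.96 -1.89  0.11] M [-0.88  0.03 -0.01] w 13.3
z [ 2.000e-04  2.838e-01 -9.589e-01] x [-1.0e+00  1.1e-03  1.0e-04] yawy 89.94 pitch(y elev) 16.49
```

Call:
apply_moves(series=[{"tx": 0,"ty": 1.06,"tz": 1.7,"ax": 1,"ay": 0,"az": 0,"gripper": 1},{"tx": 0,"ty": 1.59,"tz": 2.55,"ax": 1.5,"ay": 0,"az": 0,"gripper": 1},{"tx": 0,"ty": 1.59,"tz": 2.55,"ax": 1.5,"ay": 0,"az": 0,"gripper": 1},{"tx": 0,"ty": 1.91,"tz": 3.05,"ax": 1.8,"ay": 0,"az": 0,"gripper": 1},{"tx": 0,"ty": 1.91,"tz": 3.05,"ax": 1.8,"ay": 0,"az": 0,"gripper": 1},{"tx": 0,"ty": 1.91,"tz": 3.05,"ax": 1.8,"ay": 0,"az": 0,"gripper": 1},{"tx": 0,"ty": 1.91,"tz": 3.05,"ax": 1.8,"ay": 0,"az": 0,"gripper": 1},{"tx": 0,"ty": 1.91,"tz": 3.05,"ax": 1.8,"ay": 0,"az": 0,"gripper": 1},{"tx": 0,"ty": 1.91,"tz": 3.05,"ax": 1.8,"ay": 0,"az": 0,"gripper": 1},{"tx": 0,"ty": 1.06,"tz": 1.7,"ax": 1,"ay": 0,"az": 0,"gripper": 1}])

```text
clock: 30.85
tool_pos: [499.0, 64.4, 180.1]
tool_rot: [-0.001, 0.0, 1.0, 0.006]
contact_force: [-0.1, 0.6, 0.8]
gripper_width: 13.0
```

```bash
python3 st.py;python3 - <<'E'
from h import *
for n,b in(("scene",(290,180,390,280)),("top",(280,220,400,310))):
    p,d=vision.snapshot(n);cv2.imwrite(f"pics/lev_{n}.png",cv2.resize(p[b[1]:b[3],b[0]:b[2],::-1],None,fx=6,fy=6,interpolation=cv2.INTER_CUBIC))
    hsv=cv2.cvtColor(p,cv2.COLOR_RGB2HSV);m=cv2.inRange(hsv,(5,110,40),(28,255,255))
    k,l,s,ce=cv2.connectedComponentsWithStats(m)
    for i in range(1,k):
        if b[0]<ce[i][0]<b[2] and b[1]<ce[i][1]<b[3] and s[i,4]>1:
            vv,uu=np.nonzero((l==i)&(d>0))
            if len(vv): print(n,ce[i].round(1),s[i,4],np.median(pts(n,np.c_[uu,vv],d[vv,uu]),0).round(1), hsv[vv[0],uu[0]])
E
```

```text
30.85 pos [499.   64.4 180.1] F [-0.06  0.61  0.84] M [-0.18  0.03 -0.02] w 13.0
z [-0.001   0.0115 -0.9999] x [-1.e+00  7.e-04  1.e-03] yawy 89.96 pitch(y elev) 0.66
scene [349.2 224.5] 10 [482.1 -35.8 119.9] [ 12 143  84]
scene [344.5 233. ] 2 [491.8 -35.4  72.3] [ 19 142  86]
top [353.5 267. ] 2 [519.8 -34.5 123.3] [ 14 130  98]
top [366.3 276.7] 19 [502.4 -81.   18.8] [ 15 111  55]
top [352.5 280.5] 8 [481.3 -33.5 120.1] [ 19 177  65]
```

View pics/lev_top.png

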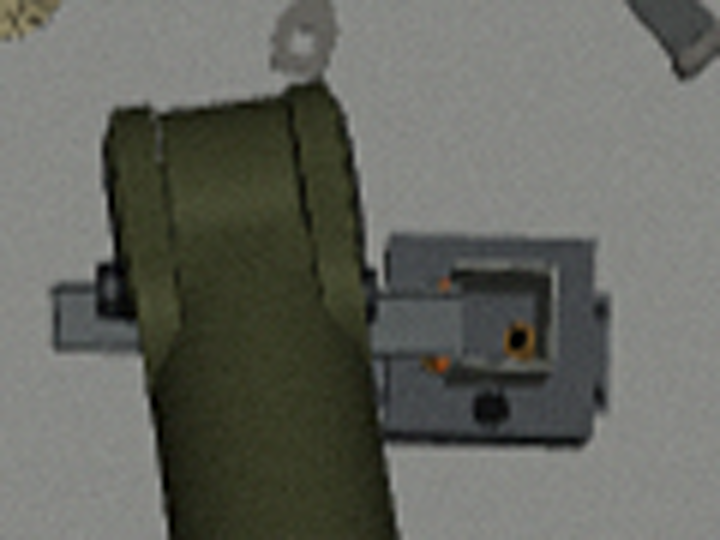

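View pics/lev_scene.png

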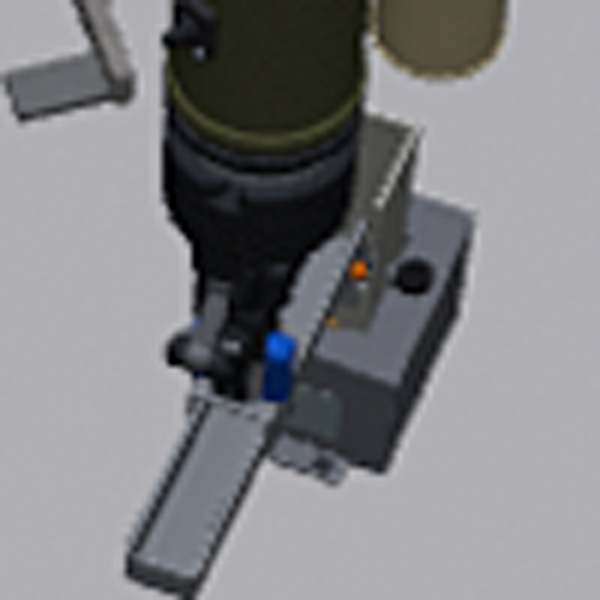

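The level top view shows a nut on the hopper floor, seen at (517,340) in the crop. The visible parts of the chute, front and rear, are empty. Next I lift and retreat.

Call:
apply_moves(series=[{"tx": 0,"ty": 0,"tz": -2,"ax": 0,"ay": 0,"az": 0,"gripper": 1},{"tx": 0,"ty": 0,"tz": -5,"ax": 0.3,"ay": 0,"az": 0,"gripper": 1},{"tx": 0,"ty": 0,"tz": -8,"ax": 0.36,"ay": 0,"az": 0,"gripper": 1},{"tx": 0,"ty": 2,"tz": -8,"ax": 0,"ay": 0,"az": 0,"gripper": 1},{"tx": 0,"ty": 6,"tz": -5,"ax": 0,"ay": 0,"az": 0,"gripper": 1},{"tx": 0,"ty": 10,"tz": -2,"ax": 0,"ay": 0,"az": 0,"gripper": 1},{"tx": 0,"ty": 14,"tz": 0,"ax": 0,"ay": 0,"az": 0,"gripper": 1},{"tx": 0,"ty": 16,"tz": 0,"ax": 0,"ay": 0,"az": 0,"gripper": 1},{"tx": 0,"ty": 18,"tz": 0,"ax": 0,"ay": 0,"az": 0,"gripper": 1},{"tx": 0,"ty": 18,"tz": 0,"ax": 0,"ay": 0,"az": 0,"gripper": 1}])

```text
clock: 31.95
tool_pos: [499.1, 149.4, 210.1]
tool_rot: [-0.0, 0.0, 1.0, 0.0]
contact_force: [0.5, 0.4, -3.0]
gripper_width: 13.6
```

Call:
apply_moves(series=[{"tx": 0,"ty": 18,"tz": 0,"ax": 0,"ay": 0,"az": 0,"gripper": 1},{"tx": 0,"ty": 18,"tz": 0,"ax": 0,"ay": 0,"az": 0,"gripper": 1},{"tx": 0,"ty": 18,"tz": 0,"ax": 0,"ay": 0,"az": 0,"gripper": 1},{"tx": 0,"ty": 16,"tz": 0,"ax": 0,"ay": 0,"az": 0,"gripper": 1},{"tx": 0,"ty": 13,"tz": 0,"ax": 0,"ay": 0,"az": 0,"gripper": 1},{"tx": 0,"ty": 9,"tz": 0,"ax": 0,"ay": 0,"az": 0,"gripper": 1},{"tx": 0,"ty": 6,"tz": 0,"ax": 0,"ay": 0,"az": 0,"gripper": 1},{"tx": 0,"ty": 3,"tz": 0,"ax": 0,"ay": 0,"az": 0,"gripper": 1},{"tx": 0,"ty": 0,"tz": 0,"ax": 0,"ay": 0,"az": 0,"gripper": 1},{"tx": 0,"ty": 0,"tz": 0,"ax": 0,"ay": 0,"az": 0,"gripper": 1}])

```text
clock: 32.95
tool_pos: [500.1, 247.4, 210.7]
tool_rot: [0.0, 0.002, 1.0, 0.0]
contact_force: [0.5, -0.3, -1.6]
gripper_width: 13.1
```

```bash
python3 st.py 500 250 57;python3 - <<'E'
from h import *
for n,b in(("scene",(240,170,390,320)),("top",(230,210,400,320))):
    p,d=vision.snapshot(n);cv2.imwrite(f"pics/ret_{n}.png",cv2.resize(p[b[1]:b[3],b[0]:b[2],::-1],None,fx=4,fy=4,interpolation=cv2.INTER_CUBIC))
E
```

```text
32.95 pos [500.1 247.4 210.7] F [ 0.52 -0.3  -1.62] M [-0.03 -0.01 -0.01] w 13.1
z [ 2.e-04  3.e-04 -1.e+00] x [-1.e+00  3.e-03 -2.e-04] yawy 89.83 pitch(y elev) 0.02
delta [1.000e-01 2.600e+00 1.537e+02]
```

View pics/ret_top.png

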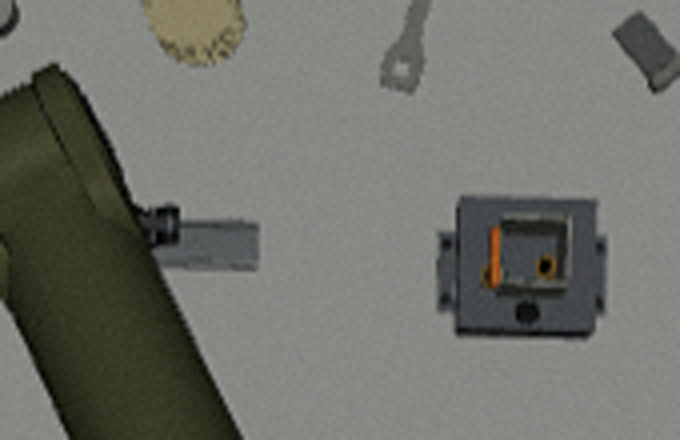

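View pics/ret_scene.png

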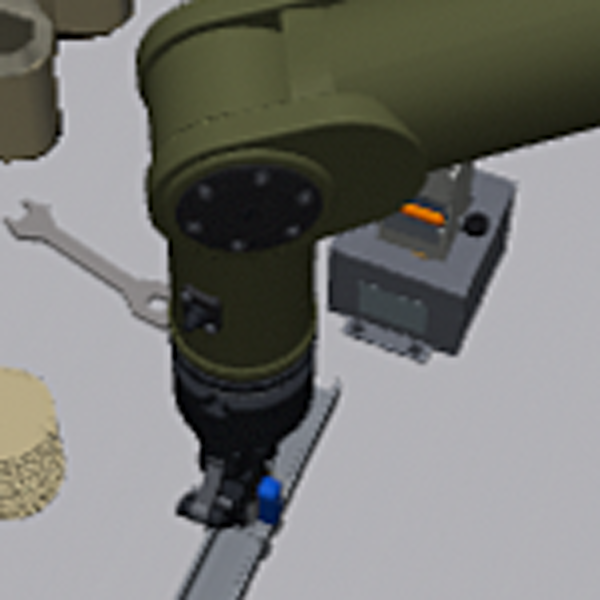

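Run:
```python
from h import *
for n,b in(("scene",(325,205,375,245)),("top",(335,255,385,295))):
    P=[];D=[]
    for i in range(4):
        p,d=vision.snapshot(n);P.append(p.astype(float));D.append(d)
    p=np.mean(P,0).astype(np.uint8);d=np.median(D,0);np.savez(n+"3.npz",p=p,d=d)
    cv2.imwrite(f"pics/z_{n}.png",cv2.resize(p[b[1]:b[3],b[0]:b[2],::-1],None,fx=14,fy=14,interpolation=cv2.INTER_NEAREST))
    p0=np.load(n+"0.npz")["p"];cv2.imwrite(f"pics/z0_{n}.png",cv2.resize(p0[b[1]:b[3],b[0]:b[2],::-1],None,fx=14,fy=14,interpolation=cv2.INTER_NEAREST))
```

View pics/z_scene.png

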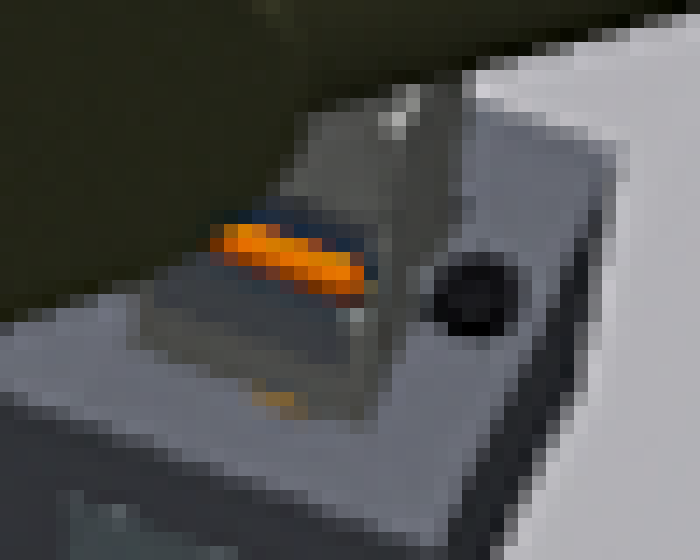

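View pics/z_top.png

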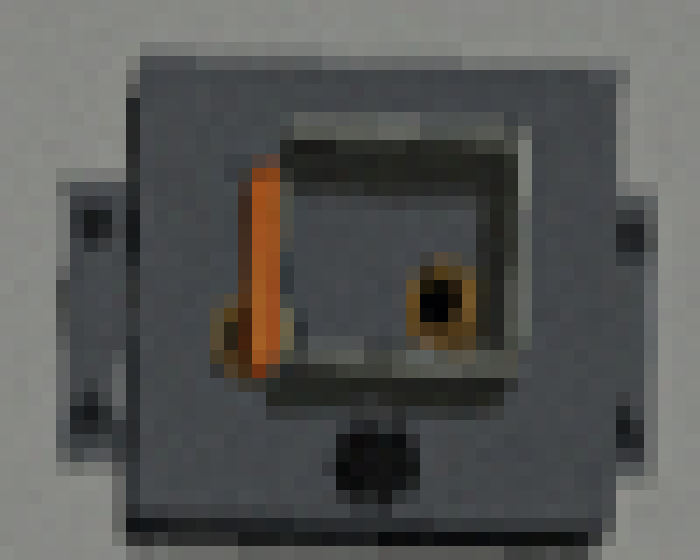

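View pics/z0_top.png

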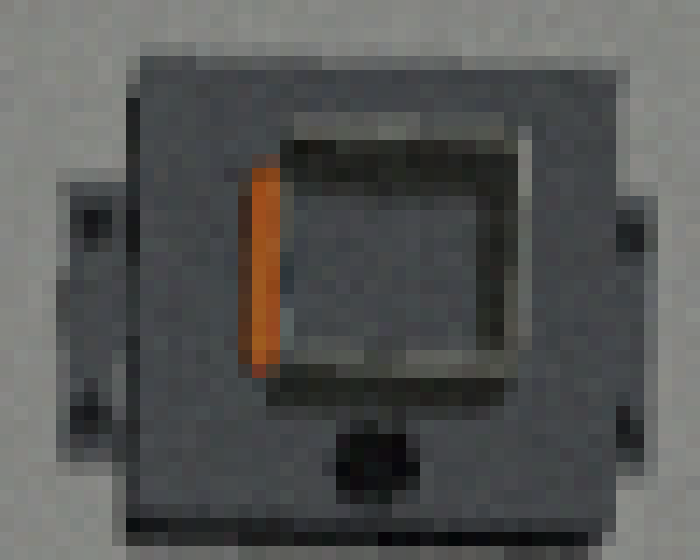

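View pics/z0_scene.png

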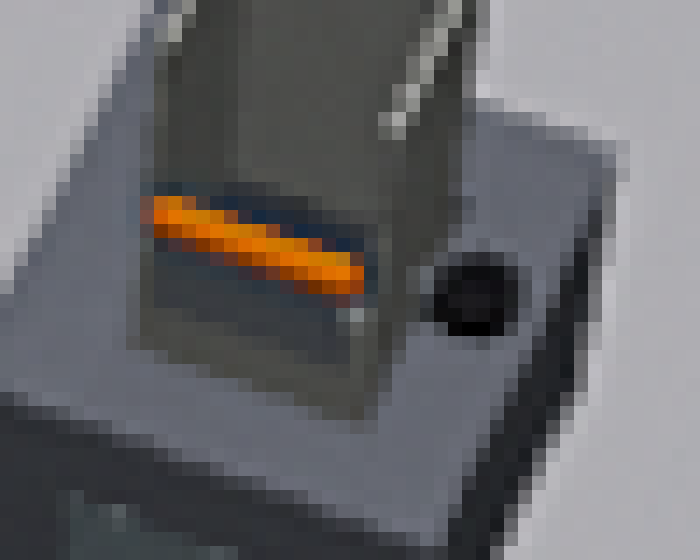

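Run:
```python
from h import *
np.set_printoptions(linewidth=200,suppress=True)
for n,(u0,u1,v0,v1) in(("scene",(338,352,220,238)),("top",(347,360,272,284))):
    f=np.load(n+"3.npz");d=f["d"];p=f["p"]
    vv,uu=np.mgrid[v0:v1,u0:u1];q=pts(n,np.c_[uu.ravel(),vv.ravel()],d[v0:v1,u0:u1].ravel()).reshape(*vv.shape,3)
    print(n,"z; cols",u0,"rows",v0);print(q[...,2].round().astype(int));print("y");print(q[...,1].round().astype(int))
    hsv=cv2.cvtColor(p,cv2.COLOR_RGB2HSV)[v0:v1,u0:u1];print("brass");print((hsv[...,1]>90).astype(int))
for z in (5,13,40,80,90,100): print(z,plane("scene",[344.5,233.5],z).round(1)[0],plane("top",[[352,280.5],[353.5,278.5]],z).round(1).tolist())
```

```text
scene z; cols 338 rows 220
[[546 547 546 545 546  18  22  22  23  25  29  30  68  70]
 [543 543 542 543 122 123 123  20  20  22  22  26  30  27]
 [541 540 118 122 124 122 124 121 121 121  14  19  18  21]
 [536 110 111 114 120 120 119 121 121 122 127 125 123  13]
 [106 105 106 109 111 110 114 120 123 121 121 120 120  14]
 [100 101 101 103 108 105 108 113 115 119 119 119 122  14]
 [ 97  98  99 103 102 103 107 107 107 110 112 112  13 109]
 [ 80  91  96  95  97  98 101 104 102 105 106 106 100 106]
 [ 78  84  82  86  93  93  95  98  98 100 102 103  99  99]
 [ 76  75  77  79  81  82  85  92  93  95  95  97  92  98]
 [ 72  69  71  74  77  78  78  81  83  91  91  93  87  93]
 [  2   5  67  68  70  71  75  76  79  82  85  83  85  86]
 [ 83  81  79   2   4  69  68  71  73  73  75  78  81  81]
 [ 82  82  80  78  80  81  11  15  68  71  75  73  77  78]
 [ 79  82  80  81  80  79  78  78   5   9  67  69  69  72]
 [ 81  80  80  81  80  82  80  78  77  79  81   4   7  81]
 [ 82  79  81  79  82  81  82  76  79  82  80  81  81  82]
 [ 81  83  85  83  82  80  80  78  79  80  82  82  80  83]]
y
[[ 253  
[... 3283 characters left out ...]
]
 [0 0 0 0 0 1 1 1 0 0 0 0 0]
 [0 0 0 0 0 1 1 1 0 0 0 0 0]
 [0 0 0 0 0 1 1 1 0 0 0 0 0]
 [0 0 0 0 1 1 1 1 0 0 0 0 0]
 [0 0 0 1 1 1 1 1 0 0 0 0 0]
 [0 0 0 1 1 1 1 1 0 0 0 0 0]
 [0 0 0 1 1 1 1 1 0 0 0 0 0]
 [0 0 0 0 1 1 1 1 0 0 0 0 0]
 [0 0 0 0 0 0 0 0 0 0 0 0 0]
 [0 0 0 0 0 0 0 0 0 0 0 0 0]]
5 [503.9 -77.7   5. ] [[491.6, -35.1, 5.0], [498.0, -39.7, 5.0]]
13 [502.4 -72.5  13. ] [[490.8, -34.8, 13.0], [497.2, -39.4, 13.0]]
40 [497.3 -54.9  40. ] [[488.1, -33.7, 40.0], [494.4, -38.3, 40.0]]
80 [489.8 -28.8  80. ] [[484.1, -32.2, 80.0], [490.3, -36.7, 80.0]]
90 [487.9 -22.3  90. ] [[483.1, -31.8, 90.0], [489.2, -36.2, 90.0]]
100 [486.  -15.8 100. ] [[482.1, -31.4, 100.0], [488.2, -35.8, 100.0]]
```

Depth explains the brass beside the sill. It lies at z ≈ 13 mm, inside the box and seen through the slit in front of the neck, so two nuts are confirmed on the box floor. Now I lower the chute.

Call:
apply_moves(series=[{"tx": 0,"ty": 0,"tz": 4,"ax": 0,"ay": 0,"az": 0,"gripper": 1},{"tx": 0,"ty": 0,"tz": 10,"ax": 0,"ay": 0,"az": 0,"gripper": 1},{"tx": 0,"ty": 0,"tz": 16,"ax": 0,"ay": 0,"az": 0,"gripper": 1},{"tx": 0,"ty": 0,"tz": 18,"ax": 0,"ay": 0,"az": 0,"gripper": 1},{"tx": 0,"ty": 0,"tz": 18,"ax": 0,"ay": 0,"az": 0,"gripper": 1},{"tx": 0,"ty": 0,"tz": 18,"ax": 0,"ay": 0,"az": 0,"gripper": 1},{"tx": 0,"ty": 0,"tz": 18,"ax": 0,"ay": 0,"az": 0,"gripper": 1},{"tx": 0,"ty": 0,"tz": 16,"ax": 0,"ay": 0,"az": 0,"gripper": 1},{"tx": 0,"ty": 0,"tz": 12,"ax": 0,"ay": 0,"az": 0,"gripper": 1},{"tx": 0,"ty": 0,"tz": 6,"ax": 0,"ay": 0,"az": 0,"gripper": 1}])

```text
clock: 34.45
tool_pos: [499.0, 247.8, 72.9]
tool_rot: [-0.001, 0.001, 1.0, -0.0]
contact_force: [-0.7, -0.3, -2.3]
gripper_width: 13.3
```

Call:
apply_moves(series=[{"tx": 0,"ty": 0,"tz": 4,"ax": 0,"ay": 0,"az": 0,"gripper": 1},{"tx": 0,"ty": 0,"tz": 3,"ax": 0,"ay": 0,"az": 0,"gripper": 1},{"tx": 0,"ty": 0,"tz": 2,"ax": 0,"ay": 0,"az": 0,"gripper": 1},{"tx": 0,"ty": 0,"tz": 2,"ax": 0,"ay": 0,"az": 0,"gripper": 1},{"tx": 0,"ty": 0,"tz": 2,"ax": 0,"ay": 0,"az": 0,"gripper": 1},{"tx": 0,"ty": 0,"tz": 1,"ax": 0,"ay": 0,"az": 0,"gripper": 1},{"tx": 0,"ty": 0,"tz": 1,"ax": 0,"ay": 0,"az": 0,"gripper": 1},{"tx": 0,"ty": 0,"tz": 1,"ax": 0,"ay": 0,"az": 0,"gripper": 1},{"tx": 0,"ty": 0,"tz": 0,"ax": 0,"ay": 0,"az": 0,"gripper": 1},{"tx": 0,"ty": 0,"tz": 0,"ax": 0,"ay": 0,"az": 0,"gripper": 1}])

```text
clock: 35.45
tool_pos: [499.9, 248.3, 58.7]
tool_rot: [0.0, 0.001, 1.0, 0.0]
contact_force: [-0.1, 0.4, -3.1]
gripper_width: 13.3
```

```bash
python3 st.py
```

```text
35.45 pos [499.9 248.3  58.7] F [-0.14  0.36 -3.11] M [-0.03  0.02  0.01] w 13.3
z [ 1.e-04  8.e-04 -1.e+00] x [-1.e+00  2.e-03 -1.e-04] yawy 89.89 pitch(y elev) 0.04
```

Not touching yet; 1.7 mm more.

Call:
apply_moves(series=[{"tx": 0,"ty": 0,"tz": 0.5,"ax": 0,"ay": 0,"az": 0,"gripper": 1},{"tx": 0,"ty": 0,"tz": 0.5,"ax": 0,"ay": 0,"az": 0,"gripper": 1},{"tx": 0,"ty": 0,"tz": 0.3,"ax": 0,"ay": 0,"az": 0,"gripper": 1},{"tx": 0,"ty": 0,"tz": 0.2,"ax": 0,"ay": 0,"az": 0,"gripper": 1},{"tx": 0,"ty": 0,"tz": 0.2,"ax": 0,"ay": 0,"az": 0,"gripper": 1},{"tx": 0,"ty": 0,"tz": 0,"ax": 0,"ay": 0,"az": 0,"gripper": 1},{"tx": 0,"ty": 0,"tz": 0,"ax": 0,"ay": 0,"az": 0,"gripper": 1},{"tx": 0,"ty": 0,"tz": 0,"ax": 0,"ay": 0,"az": 0,"gripper": 1},{"tx": 0,"ty": 0,"tz": 0,"ax": 0,"ay": 0,"az": 0,"gripper": 1},{"tx": 0,"ty": 0,"tz": 0,"ax": 0,"ay": 0,"az": 0,"gripper": 1}])

```text
clock: 36.45
tool_pos: [499.9, 248.3, 57.0]
tool_rot: [0.0, 0.001, 1.0, 0.0]
contact_force: [0.7, -0.2, -2.3]
gripper_width: 13.0
```

```bash
python3 st.py
```

```text
36.45 pos [499.9 248.3  57. ] F [ 0.75 -0.18 -2.3 ] M [ 0.06  0.04 -0.02] w 13.0
z [ 2.e-04  8.e-04 -1.e+00] x [-1.e+00  2.e-03 -1.e-04] yawy 89.88 pitch(y elev) 0.04
```

Call:
apply_moves(series=[{"tx": 0,"ty": 0,"tz": 0.4,"ax": 0,"ay": 0,"az": 0,"gripper": 1},{"tx": 0,"ty": 0,"tz": 0.4,"ax": 0,"ay": 0,"az": 0,"gripper": 1},{"tx": 0,"ty": 0,"tz": 0,"ax": 0,"ay": 0,"az": 0,"gripper": 1},{"tx": 0,"ty": 0,"tz": 0,"ax": 0,"ay": 0,"az": 0,"gripper": 0.7},{"tx": 0,"ty": 0,"tz": 0,"ax": 0,"ay": 0,"az": 0,"gripper": 0.6},{"tx": 0,"ty": 0,"tz": 0,"ax": 0,"ay": 0,"az": 0,"gripper": 0.5},{"tx": 0,"ty": 0,"tz": 0,"ax": 0,"ay": 0,"az": 0,"gripper": 0.4},{"tx": 0,"ty": 0,"tz": 0,"ax": 0,"ay": 0,"az": 0,"gripper": 0.2},{"tx": 0,"ty": 0,"tz": 0,"ax": 0,"ay": 0,"az": 0,"gripper": 0},{"tx": 0,"ty": 0,"tz": 0,"ax": 0,"ay": 0,"az": 0,"gripper": 0}])

```text
clock: 37.45
tool_pos: [499.9, 248.3, 56.1]
tool_rot: [0.0, 0.001, 1.0, 0.0]
contact_force: [0.7, -0.7, 0.5]
gripper_width: 42.6
```

```bash
python3 st.py
```

```text
37.45 pos [499.9 248.3  56.1] F [ 0.66 -0.69  0.53] M [0.04 0.01 0.  ] w 42.6
z [ 1.e-04  8.e-04 -1.e+00] x [-1.e+00  2.e-03 -1.e-04] yawy 89.88 pitch(y elev) 0.04
```

Released. I retreat straight up, then away from the chute.

Call:
apply_moves(series=[{"tx": 0,"ty": 0,"tz": -3,"ax": 0,"ay": 0,"az": 0,"gripper": 0},{"tx": 0,"ty": 0,"tz": -8,"ax": 0,"ay": 0,"az": 0,"gripper": 0},{"tx": 0,"ty": 0,"tz": -15,"ax": 0,"ay": 0,"az": 0,"gripper": 0},{"tx": 0,"ty": 0,"tz": -20,"ax": 0,"ay": 0,"az": 0,"gripper": 0},{"tx": 0,"ty": 0,"tz": -20,"ax": 0,"ay": 0,"az": 0,"gripper": 0},{"tx": 0,"ty": 0,"tz": -20,"ax": 0,"ay": 0,"az": 0,"gripper": 0},{"tx": 0,"ty": 0,"tz": -20,"ax": 0,"ay": 0,"az": 0,"gripper": 0},{"tx": 0,"ty": 0,"tz": -20,"ax": 0,"ay": 0,"az": 0,"gripper": 0},{"tx": 0,"ty": 0,"tz": -15,"ax": 0,"ay": 0,"az": 0,"gripper": 0},{"tx": 0,"ty": 0,"tz": -10,"ax": 0,"ay": 0,"az": 0,"gripper": 0}])

```text
clock: 38.45
tool_pos: [500.4, 248.4, 209.6]
tool_rot: [0.001, 0.001, 1.0, 0.001]
contact_force: [-0.4, 0.0, 0.1]
gripper_width: 42.4
```

Call:
apply_moves(series=[{"tx": 0,"ty": 15,"tz": 0,"ax": 0,"ay": 0,"az": 0,"gripper": 0},{"tx": 0,"ty": 25,"tz": 0,"ax": 0,"ay": 0,"az": 0,"gripper": 0},{"tx": 0,"ty": 30,"tz": 0,"ax": 0,"ay": 0,"az": 0,"gripper": 0},{"tx": 0,"ty": 30,"tz": 0,"ax": 0,"ay": 0,"az": 0,"gripper": 0},{"tx": 0,"ty": 30,"tz": 0,"ax": 0,"ay": 0,"az": 0,"gripper": 0},{"tx": 0,"ty": 30,"tz": 0,"ax": 0,"ay": 0,"az": 0,"gripper": 0},{"tx": 0,"ty": 30,"tz": 0,"ax": 0,"ay": 0,"az": 0,"gripper": 0},{"tx": 0,"ty": 30,"tz": 0,"ax": 0,"ay": 0,"az": 0,"gripper": 0},{"tx": 0,"ty": 20,"tz": 0,"ax": 0,"ay": 0,"az": 0,"gripper": 0},{"tx": 0,"ty": 10,"tz": 0,"ax": 0,"ay": 0,"az": 0,"gripper": 0}])

```text
clock: 39.45
tool_pos: [498.0, 501.4, 205.3]
tool_rot: [-0.001, -0.001, 1.0, 0.0]
contact_force: [-0.1, -0.3, -0.2]
gripper_width: 42.8
```

```bash
python3 st.py;python3 - <<'E'
from h import *
for n,b in(("scene",(210,120,410,320)),("top",(210,180,480,330))):
    p,d=vision.snapshot(n);cv2.imwrite(f"pics/end_{n}.png",cv2.resize(p[b[1]:b[3],b[0]:b[2],::-1],None,fx=2.9,fy=2.9,interpolation=cv2.INTER_CUBIC))
    v,u=np.nonzero(d>0);P=np.full((480,640,3),np.nan);P[v,u]=pts(n,np.c_[u,v],d[v,u]);Z=P[...,2]
    roi=lambda a,b,c,d:(P[...,0]>a)&(P[...,0]<c)&(P[...,1]>b)&(P[...,1]<d)
    for nm,m in(("sleeve",roi(640,150,740,250)&(Z>80)&(Z<96)),("can",roi(470,-310,600,-220)&(Z>100)&(Z<115)),("handle",roi(450,200,550,300)&(Z>62)&(Z<80)),("floor front",roi(490,160,510,220)&(Z<30)),("floor rear",roi(490,275,510,340)&(Z<30))):
        q=P[m]
        if len(q): print(n,nm,len(q),q.mean(0).round(1),q[:,2].max().round(1))
E
```

```text
39.45 pos [498.  501.4 205.3] F [-0.1  -0.33 -0.2 ] M [ 0.   -0.03  0.01] w 42.8
z [-3.e-03  4.e-04 -1.e+00] x [-1.     -0.0016  0.003 ] yawy 90.09 pitch(y elev) 0.02
scene sleeve 425 [698.5 194.6  85.8] 92.1
scene can 361 [ 519.  -273.5  106.1] 113.5
scene handle 56 [490.  250.2  69.6] 77.2
scene floor front 25 [4.959e+02 2.041e+02 4.000e-01] 5.4
scene floor rear 193 [500.1 308.    3.8] 23.1
top sleeve 347 [694.5 198.6  85.6] 95.9
top can 367 [ 519.  -273.2  106.2] 114.8
top handle 67 [499.6 248.4  70.4] 79.0
top floor front 119 [500.6 190.2   1.2] 15.5
top floor rear 137 [499.7 308.8   2.9] 29.2
```

View pics/end_scene.png

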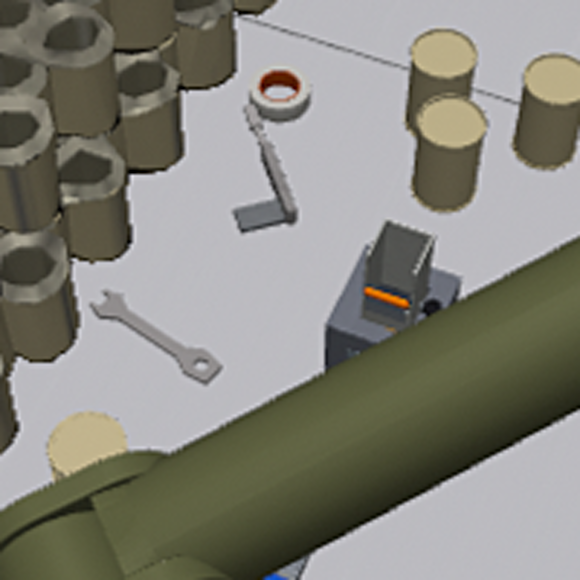

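View pics/end_top.png

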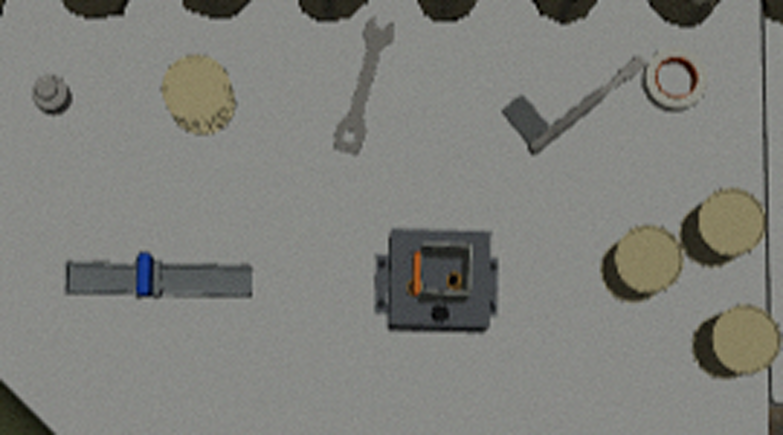

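```bash
python3 -c "
from bench import ticket
print(ticket.close_job())"
```

```text
the job is handed in; nothing more can be done
None
```

The job is handed in. All three nuts left the chute, and the empty chute lies upright on the table at about (500, 258), released, with the arm clear. I saw only two of the three nuts inside the hopper.

- **Pick-up and rest:** I gripped the handle (13.6 mm opening) and carried the chute level. Contact with the sill came at a top height of about 123 mm. I held about 4 N for almost 2 s while level.
- **Tipping:** I tipped the chute about the sill in small steps to 31.5° (0.55 rad). The readings between moves, with the chute's weight subtracted, showed about 3 to 5 N on the sill; I had no readings during the moves.
- **Set down:** I brought the chute back to level on the sill, then set it down and let go. It ended near clock 39.5 s, against the 62 s limit.

**Last checks:**
- **Nuts:** Two are on the hopper floor, measured at about z 13 mm. I did not see the third. No brass shows in the chute, on the hopper top or on the table, so I take it to lie under the box's cover.
- **Bystanders:** In the top view the sleeve is within 1 mm of where it started. The can I measured is within 2–3 mm, which is about the measurement noise. I did not measure the other cans, but they look unmoved.
- **Disagreement:** The scene camera put the sleeve about 6 mm off and the handle about 10 mm off. The arm partly blocked that view, so I trusted the top view.

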